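# Set the four stones on their own stands

## Task

Put away the four stones for the tray landscape, each upright in the middle of its own lined stand and with its long side along the stand's: the tall grey stone on green, the bulky craggy one on blue, the long low grey spur on red and the small brown rock on yellow. Let no stone topple on the way, and leave the glass dish and the corked jar that stand among them where they are.

Things in the scene. Friction and masses are not known exactly. Their poses are not given: they have to be found in the camera images.
- stone_tall: Loose tall upright grey split stone with a tan crown, 46 wide (x) by 69 long (y) by 114 high (z) mm, about 240 g. Origin: centre of its underside; z up, y along its long side. Irregular outline, narrower towards the top; take it from above across its width, closing along x. At mid-length its sides are nearly upright: 42 mm apart at 50 mm up, 38 mm at 75 mm up.
- stone_rough: Loose bulky craggy grey-green stone, 59 wide (x) by 91 long (y) by 85 high (z) mm, about 220 g. Origin: centre of its underside; z up, y along its long side. Irregular outline, narrower towards the top; take it from above across its width, closing along x. At mid-length it is 58 mm wide 30 mm up, 56 mm wide 50 mm up, 31 mm wide 75 mm up; grip it no higher than 55 mm.
- stone_spur: Loose long, low, dark grey spur of stone, 30 wide (x) by 82 long (y) by 36 high (z) mm, about 70 g. Origin: centre of its underside; z up, y along its long side. Irregular outline, narrower towards the top; take it from above across its width, closing along x. At mid-length it is 27 mm wide up to 20 mm high and narrower above; grip it low.
- rock_brown: Loose small, low brown rock, 30 wide (x) by 60 long (y) by 24 high (z) mm, about 35 g. Origin: centre of its underside; z up, y along its long side. Irregular outline, narrower towards the top; take it from above across its width, closing along x. Its sides slope: at mid-length 29 mm wide 8 mm up, 21 mm wide 15 mm up, 13 mm wide 20 mm up; grip it low, fingertips within about 5 mm of the table.
- stand_green: Fixed pale wooden stand lined in green, 76 (x) by 99 (y) mm outside. A flat lining of 66 by 89 mm (10 mm larger than the stone all round) inside a 5 mm wide wooden border flush with it; the whole flat top is 7 mm above the table. Origin: centre of its underside, at table height; z up, y along its long side.
- stand_blue: Fixed pale wooden stand lined in blue, 89 (x) by 121 (y) mm outside. A flat lining of 79 by 111 mm (10 mm larger than the stone all round) inside a 5 mm wide wooden border flush with it; the whole flat top is 7 mm above the table. Origin: centre of its underside, at table height; z up, y along its long side.
- stand_red: Fixed pale wooden stand lined in red, 60 (x) by 112 (y) mm outside. A flat lining of 50 by 102 mm (10 mm larger than the stone all round) inside a 5 mm wide wooden border flush with it; the whole flat top is 7 mm above the table. Origin: centre of its underside, at table height; z up, y along its long side.
- stand_yellow: Fixed pale wooden stand lined in yellow, 60 (x) by 90 (y) mm outside. A flat lining of 50 by 80 mm (10 mm larger than the stone all round) inside a 5 mm wide wooden border flush with it; the whole flat top is 7 mm above the table. Origin: centre of its underside, at table height; z up, y along its long side.
- glass_dish: Bystander: small round glass dish of brass filings, 55 mm across, 19 mm high, loose. Origin: centre of its underside; z up.
- powder_jar: Bystander: glass jar of white powder with a cork, 44 mm across, 70 mm high, loose. Origin: centre of its underside; z up.

How it is judged:
By the outcome, as a careful person would: the job done as asked, in the order asked, and still so for the second after the job is handed in, with the robot touching nothing.
It also fails if it takes over 99 s, if anything falls off the work surface, if the arm or the gripper's body presses on something with over 40 N, if the wrist force passes 120 N, or if a joint passes its speed limit or range.

## Robot

A 6-joint arm with a two-finger parallel gripper is mounted at the origin on a cart in front of the work surface, level with it; the furniture and walls round the work are solid. World frame = base frame: x ahead of the robot, y to its left, z up, the work surface at z = 0. Lengths are in m, angles in rad, forces in N, time in s.
With the tool pointing down it reaches from about 0.225 to 0.875 m from the base axis. Payload 3.4 kg.
Tool frame: the origin (TCP) lies between the finger pads; the fingertips stand 17 mm ahead of it and the grasp point (between the pads) lies 2 mm behind it; y points along the fingers, z is the direction in which the jaws open and shut, and the axes are right-handed (so a half turn about y gives the same grasp; the last joint's range is limited). The gripper opens to 85 mm and grips with 20 to 120 N. Pads are 22 mm wide; open, the fingers measure 114 mm over their backs; the gripper's body (76 mm by 85 mm) begins 54 mm behind the grasp point. The pads swing forward as they close: fully open they stand 13 mm farther back than shut.
Start: joints at [-1.295, 0.276, 1.505, -0, 1.361, -0.121], TCP at [0.222, -0.53, 0.248] pointing down, gripper open.
Joint ranges: [-2.89, 2.89], [-0.75, 2.08], [0.22, 2.7], [-1.18, 4.32], [0.11, 2.71], [-2.7, 2.7]. Speed limits (rad/s): [2.57, 2.57, 3.14, 3.14, 3.14, 3.14].

## Interface

Orientations are given as a unit quaternion [w, x, y, z].
In Python, from rig import manip, get_image, camera_model, sign_off, spot_in, silhouettes, spot_point gives the robot as it stands.
- The arm moves only by the tool jog_arm, never from a script. Its argument "targets" is a list of rows, each a list of 3 entries, a list of its own where there are three numbers: the finger opening in m, from 0 to 0.0854, then the shift along the world's x, y, z in m, then the turn about the world's z in rad. In form: [[claw, [x, y, z], spin], ...]. A call has 1 to 10 rows; each row shifts and turns the commanded pose from where the row before left it; what a row does not reach is not made up. A row lasts 1/8 s, in which the tool goes at most 62.5 mm and 10.7 degrees, less where a joint would pass 70% of its speed; a pose out of reach is approached as far as the arm can. A call with a gripper value outside its range is refused whole. The fingers move at their own pace and stop on an object; "force" is the grip in N (left out, the last holds). Time passes only in rows, so rows that do not move let the fingers close. It gives the time, the measured TCP pose, the force and the opening at its end, in the units of the state.
- manip.get_state(): the state, without advancing time (a new reading comes with each control period).
- get_image(name): name is "scene" or "side" or "wrist"; returns (picture, depth): 420x560x3 uint8, red, green, blue; 420x560 float32, m along the optical axis (not along the pixel's ray), 0 where there is no reading.
- camera_model(name): a dict with "mtx" (3x3 intrinsics, pixels), "world_from_camera" (4x4, takes a point from camera to world coordinates). Camera axes: x right, y up, looking along -z (the intrinsics and any distortion apply to the point x, -y, -z); pixel columns grow to the right and rows downward; lengths in m; the calibration is good to about 2 mm. A picture is of the moment at which its call begins: read the wrist's pose just before it. camera_model takes no time and is no camera call; for the wrist camera it gives the pose at the moment of the call.
- sign_off(): hands the job in, once; it reports no verdict.
Trained networks look in the newest picture that a camera, given by its name, has taken for a name from the list of things; names that differ only in an ending like _2 or _b are one class to them, and where a whole thing is asked for, a point or a joint stands for the part that bears it (a point fixed in the world has none). Each returns a list of dicts, best first, with "score" (0 to 1); they miss things now and then, are a little off and sometimes report something else, mostly with a low value. They report only what shows in the picture. A call takes as long as a camera call.
- spot_in(name, camera): "position" ([column, row] in pixels, amid what is visible of it).
- silhouettes(name, camera): "mask" (420x560 bool, what is visible of it) and "position" ([column, row] in pixels, amid what is visible of it).
- spot_point(name, camera): "position" ([column, row] in pixels: a listed point, or the origin of a listed thing).
The state is a dict: "clock": time; "qpos": joint angles; "qd": joint speeds; "effort": joint torques, N m; "position": TCP position; "ee_rot": TCP orientation; "contact_force": force on the tool from outside, world axes, zero at the start; "moment": the same for the moment, N m; "width": finger opening in m.
Only numpy, scipy, OpenCV 4.12 (cv2) and the standard library are available. Lean on these libraries where they do the work, as an engineer would, in place of code of your own. Each camera call takes 0.05 s, during which the arm holds its last target.

## Working session

There is one attempt and no reset: what is moved stays moved. The work goes in short steps, Python scripts to look and compute and a tool call to move; the robot and the scene stay as the last step left them, time stands still between calls to the robot, and variables do not carry over. Pictures are saved under pics/ and viewed, and the job is handed in when it is done.

Besides the shell and the picture viewer there is one more tool, called after "Emit:" as a command line: name --argument value ..., lists and objects as JSON in quotes. jog_arm: Moves the arm, as the interface text tells. Its arguments: {"type":"object","properties":{"targets":{"type":"array","items":{"type":"array"}},"force":{"type":"number"}},"required":["targets"]}

```bash
mkdir -p pics; ls; python3 - <<'E'
from rig import *
import cv2,pickle,numpy as np
print(manip.get_state())
for n in ["scene","side"]:
    p,d=get_image(n)
    cv2.imwrite(f"pics/{n}0.png",p[:,:,::-1]); np.savez(f"{n}0.npz",p=p,d=d)
    m=camera_model(n); print(n,m); pickle.dump(m,open(f"{n}.pkl","wb"))
E
```

```text
pics
{'clock': 0.0, 'qpos': array([-1.29500777e+00,  2.76601988e-01,  1.50617202e+00,  3.17741872e-05,
        1.36068107e+00, -1.20983837e-01]), 'qd': array([ 0.00068393,  0.0012154 , -0.00054559, -0.00136278,  0.00065173,
       -0.00031478]), 'effort': array([-1.83575685e-03, -4.16775155e+01, -2.45807147e+01, -4.54766623e-04,
        1.11014169e-02,  8.20174733e-06]), 'position': array([ 0.22207922, -0.52983166,  0.24742019]), 'ee_rot': array([ 0.13931953, -0.13939946,  0.69389504, -0.69258035]), 'contact_force': array([ 0.4570642 ,  0.40213608, -0.0458203 ]), 'moment': array([ 0.04482353,  0.02245642, -0.0182399 ]), 'width': 0.08531669650153632}
scene {'mtx': array([[393.18585533,   0.        , 276.39326496],
       [  0.        , 393.18585533, 206.6252892 ],
       [  0.        ,   0.        ,   1.        ]]), 'world_from_camera': array([[ 0.77242408,  0.38590703, -0.50441729, -0.07314276],
       [-0.63506898,  0.46061312, -0.62009915, -0.82226613],
       [-0.0069594 ,  0.79931929,  0.60086625,  0.78823156],
       [ 0.        ,  0.        ,  0.        ,  1.        ]])}
side {'mtx': array([[521.87644493,   0.        , 277.30382607],
       [  0.        , 521.87644493, 211.09516563],
       [  0.        ,   0.        ,   1.        ]]), 'world_from_camera': array([[-0.99990143,  0.00796257,  0.01156432,  0.55945847],
       [ 0.0039203 , -0.63255228,  0.77450774,  0.9037279 ],
       [ 0.01348211,  0.77447673,  0.63245871,  0.81811751],
       [ 0.        ,  0.        ,  0.        ,  1.        ]])}
```

View pics/scene0.png

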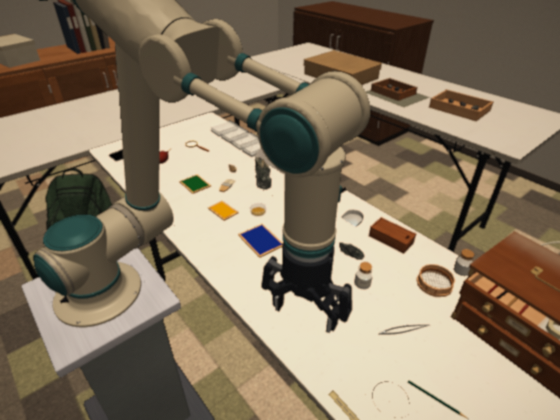

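View pics/side0.png

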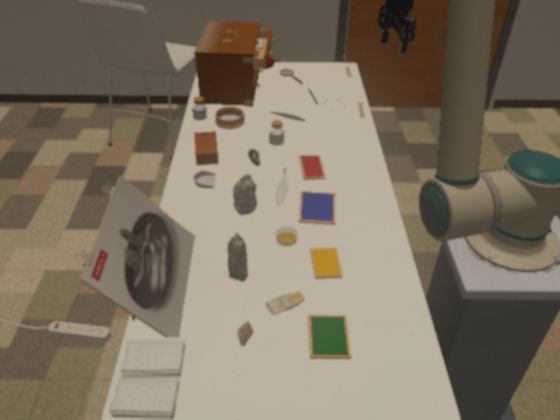

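```bash
cat > h.py <<'E'
import numpy as np,cv2,pickle
def cloud(d,m):
    K=m["mtx"];T=m["world_from_camera"]
    v,u=np.mgrid[:d.shape[0],:d.shape[1]]
    x=(u-K[0,2])/K[0,0]*d; y=-(v-K[1,2])/K[1,1]*d
    P=np.stack([x,y,-d],-1)
    return P@T[:3,:3].T+T[:3,3]
def topix(P,m):
    K=m["mtx"];T=m["world_from_camera"]
    c=(np.asarray(P)-T[:3,3])@T[:3,:3]
    return np.stack([K[0,0]*c[...,0]/-c[...,2]+K[0,2],K[1,1]*-c[...,1]/-c[...,2]+K[1,2]],-1)
def plane(u,v,m,z=0):
    K=m["mtx"];T=m["world_from_camera"]
    r=T[:3,:3]@np.array([(u-K[0,2])/K[0,0],-(v-K[1,2])/K[1,1],-1.])
    t=(z-T[2,3])/r[2]; return T[:3,3]+t*r
NAMES="stone_tall stone_rough stone_spur rock_brown stand_green stand_blue stand_red stand_yellow glass_dish powder_jar".split()
E
python3 - <<'E'
from h import *
from rig import *
p,d=get_image("side"); m=camera_model("side"); P=cloud(d,m)
for n in NAMES:
    for r in silhouettes(n,"side")[:2]:
        k=r["mask"]&(d>0)
        if k.sum()<5: continue
        Q=P[k]; c,s,a=cv2.minAreaRect(Q[:,:2].astype(np.float32))
        print(n,round(r["score"],2),np.round(r["position"]),k.sum(),"ctr",np.round(c,3),np.round(s,3),round(a),"z",np.round(np.percentile(Q[:,2],[1,50,99]),3), "med",np.round(np.median(Q,0),3))
w,dd=get_image("wrist"); cv2.imwrite("pics/w0.png",w[:,:,::-1]); mw=camera_model("wrist"); print(mw)
E
```

```text
stone_tall 0.78 [238. 260.] 796 ctr [0.634 0.082] [0.043 0.142] 4 z [0.002 0.064 0.114] med [0.628 0.138 0.064]
stone_rough 0.77 [245. 198.] 821 ctr [ 0.629 -0.163] [0.063 0.186] 5 z [-0.001  0.05   0.084] med [ 0.623 -0.093  0.05 ]
stone_spur 0.71 [254. 156.] 131 ctr [ 0.607 -0.308] [0.028 0.062] 9 z [0.003 0.023 0.035] med [ 0.608 -0.303  0.023]
rock_brown 0.71 [248. 336.] 269 ctr [0.611 0.283] [0.053 0.029] 67 z [0.    0.013 0.024] med [0.607 0.285 0.013]
rock_brown 0.27 [244. 197.] 806 ctr [ 0.63 -0.16] [0.06 0.18] 6 z [-0.     0.051  0.084] med [ 0.623 -0.092  0.051]
stand_green 0.98 [331. 342.] 1680 ctr [0.449 0.284] [0.076 0.102] 1 z [0.004 0.008 0.011] med [0.448 0.289 0.008]
stand_blue 0.85 [316. 211.] 1163 ctr [ 0.445 -0.114] [0.138 0.09 ] 85 z [0.001 0.008 0.012] med [ 0.445 -0.1    0.008]
stand_red 0.75 [314. 169.] 540 ctr [ 0.45  -0.293] [0.061 0.134] 4 z [0.    0.007 0.012] med [ 0.449 -0.28   0.007]
stand_yellow 0.61 [328. 264.] 845 ctr [0.438 0.081] [0.062 0.106] 4 z [0.001 0.008 0.011] med [0.439 0.09  0.008]
stand_yellow 0.18 [246. 335.] 249 ctr [0.609 0.28 ] [0.06 
[... 345 characters left out ...]
] 88 z [-0.     0.038  0.072] med [ 0.545 -0.404  0.038]
powder_jar 0.58 [254. 157.] 152 ctr [ 0.604 -0.311] [0.028 0.065] 28 z [0.    0.023 0.035] med [ 0.608 -0.306  0.023]
{'mtx': array([[327.05799601,   0.        , 279.26472334],
       [  0.        , 327.05799601, 208.7694477 ],
       [  0.        ,   0.        ,   1.        ]]), 'world_from_camera': array([[ 3.85930820e-01,  8.87414636e-01,  2.52096540e-01,
         2.86043710e-01],
       [-9.22527700e-01,  3.71304407e-01,  1.05241057e-01,
        -5.02904121e-01],
       [-2.12101750e-04, -2.73181809e-01,  9.61962398e-01,
         3.73560075e-01],
       [ 0.00000000e+00,  0.00000000e+00,  0.00000000e+00,
         1.00000000e+00]])}
```

View pics/w0.png

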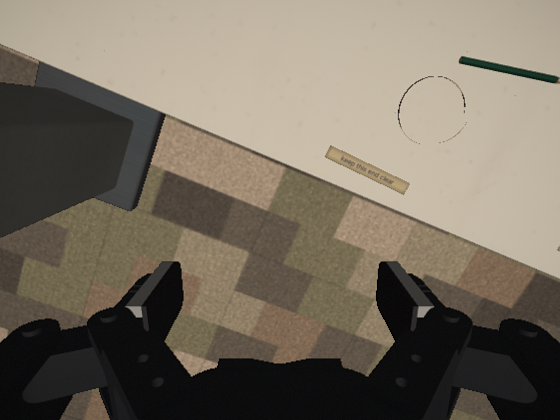

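Emit:
jog_arm --targets '[[0.085,[0.033,0.045,0.013],0.1175],[0.085,[0.033,0.045,0.013],0.1175],[0.085,[0.033,0.045,0.013],0.1175],[0.085,[0.033,0.045,0.013],0.1175],[0.085,[0.033,0.045,0.013],0.1175],[0.085,[0.033,0.045,0.013],0.1175],[0.085,[0.033,0.045,0.013],0.1175],[0.085,[0.033,0.045,0.013],0.1175],[0.085,[0.033,0.045,0.013],0.1175],[0.085,[0.033,0.045,0.013],0.1175]]'

```text
clock: 1.95
position: [0.5531, -0.0787, 0.379]
ee_rot: [0.501, -0.501, 0.498, -0.499]
contact_force: [0.4, -1.0, 0.4]
width: 0.0853
```

Emit:
jog_arm --targets '[[0.085,[0,0.0,0],0]]'

```text
clock: 2.08
position: [0.5544, -0.0773, 0.3789]
ee_rot: [0.502, -0.501, 0.498, -0.499]
contact_force: [0.1, -0.3, -0.7]
width: 0.0851
```

```bash
cat > look.py <<'E'
from h import *
from rig import *
import sys
def look(tag,names=NAMES,cam="wrist"):
    m=camera_model(cam); s=manip.get_state(); p,d=get_image(cam); P=cloud(d,m)
    cv2.imwrite(f"pics/{tag}.png",p[:,:,::-1]); np.savez(f"{tag}.npz",p=p,d=d,K=m["mtx"],T=m["world_from_camera"])
    print("tcp",np.round(s["position"],4),"jaw",round(np.degrees(np.arctan2(m["world_from_camera"][1,0],m["world_from_camera"][0,0])),2),"t",s["clock"])
    for n in names:
        for r in silhouettes(n,cam)[:1]:
            np.save(f"{tag}_{n}.npy",r["mask"])
            k=cv2.erode(r["mask"].astype(np.uint8),np.ones((3,3)))>0
            k&=(d>0); 
            if k.sum()<5: continue
            Q=P[k]
            if 1: Q=Q[Q[:,2]>0.004]
            if len(Q)<5: continue
            c,s,a=cv2.minAreaRect(Q[:,:2].astype(np.float32))
            print(n,round(r["score"],2),np.round(r["position"]),k.sum(),"ctr",np.round(c,4),np.round(s,3),round(a,1),"z",np.round(np.percentile(Q[:,2],[1,50,99]),3))
if __name__=="__main__": look(sys.argv[1],sys.argv[2].split(",") if len(sys.argv)>2 else NAMES)
E
python3 look.py w1
```

```text
tcp [ 0.5544 -0.0773  0.3789] jaw 0.35 t 2.075
stone_tall 0.9 [340.  17.] 1365 ctr [0.628  0.1059] [0.031 0.049] 56.5 z [0.011 0.074 0.109]
stone_rough 0.82 [323. 189.] 1815 ctr [ 0.6231 -0.1111] [0.075 0.054] 47.1 z [0.009 0.065 0.083]
stone_spur 0.66 [310. 307.] 328 ctr [ 0.6065 -0.3135] [0.02  0.068] 20.7 z [0.016 0.027 0.035]
stand_blue 0.87 [208. 181.] 4125 ctr [ 0.4457 -0.1083] [0.118 0.087] 84.6 z [0.004 0.006 0.008]
stand_red 0.66 [217. 286.] 1928 ctr [ 0.4501 -0.2849] [0.057 0.11 ] 4.2 z [0.004 0.006 0.008]
stand_yellow 0.75 [195.  48.] 2830 ctr [0.44   0.0853] [0.058 0.088] 4.1 z [0.004 0.006 0.009]
glass_dish 0.69 [256. 106.] 1031 ctr [0.524  0.0084] [0.05  0.048] 43.9 z [0.004 0.005 0.014]
powder_jar 0.87 [276. 351.] 386 ctr [ 0.5468 -0.4002] [0.016 0.038] 85.3 z [0.007 0.03  0.041]
```

View pics/w1.png

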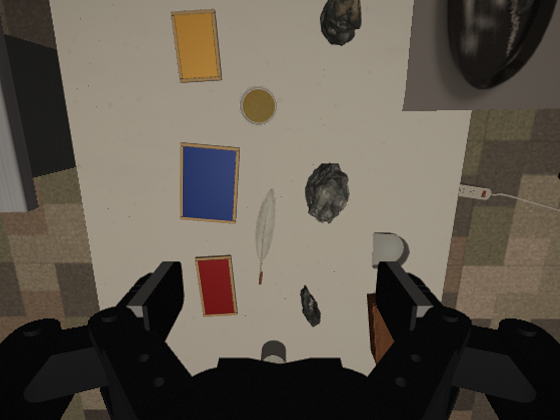

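Emit:
jog_arm --targets '[[0.085,[0,0.06,0],0],[0.085,[0,0.06,0],0],[0.085,[0,0.06,0],0],[0.085,[0,0,0],-0.006],[0.085,[0,0,0],0]]'

```text
clock: 3.25
position: [0.5522, 0.0992, 0.3783]
ee_rot: [-0.499, 0.499, -0.501, 0.501]
contact_force: [-0.0, -0.7, 0.7]
width: 0.0852
```

```bash
python3 look.py w2; python3 - <<'E'
from h import *
f=np.load("w2.npz"); P=cloud(f["d"],dict(mtx=f["K"],world_from_camera=f["T"])).reshape(-1,3)
g=P[(P[:,0]>.66)&(f["d"].ravel()>0)]
for y in np.arange(0,.4,.04):
  for x in np.arange(.66,.86,.04):
    q=g[(abs(g[:,0]-x)<.02)&(abs(g[:,1]-y)<.02)]
    print("%6.0f"%(1000*q[:,2].max()) if len(q) else "     .",end="")
  print(" y",round(y,2))
E
```

```text
tcp [0.5522 0.0992 0.3783] jaw -0.3 t 3.25
stone_tall 0.77 [337. 148.] 1176 ctr [0.6261 0.1177] [0.033 0.064] 15.1 z [0.009 0.098 0.113]
stone_rough 0.74 [324. 297.] 1685 ctr [ 0.6242 -0.1099] [0.077 0.053] 54.4 z [0.009 0.06  0.082]
rock_brown 0.62 [319.  32.] 514 ctr [0.6111 0.2805] [0.05  0.025] 64.9 z [0.006 0.014 0.022]
stand_green 0.74 [202.  33.] 3617 ctr [0.4498 0.2772] [0.084 0.075] 89.8 z [0.004 0.007 0.009]
stand_blue 0.82 [217. 282.] 3154 ctr [ 0.4459 -0.1085] [0.121 0.086] 85.2 z [0.004 0.006 0.008]
stand_red 0.67 [220. 353.] 392 ctr [ 0.4469 -0.2486] [0.056 0.039] 3.0 z [0.004 0.006 0.008]
stand_yellow 0.67 [205. 173.] 2103 ctr [0.4398 0.0857] [0.058 0.088] 4.3 z [0.004 0.006 0.009]
glass_dish 0.71 [263. 223.] 763 ctr [0.5262 0.0066] [0.052 0.047] 54.3 z [0.004 0.005 0.018]
     2     2    31    80   130 y 0.0
     2     2    32    83   131 y 0.04
     2     2    32    82   131 y 0.08
     2     2    32    82   132 y 0.12
     2     2    33    83   135 y 0.16
     2     2    36    86   135 y 0.2
     2     3    35    84   135 y 0.24
     3     2    37    86   131 y 0.28
     2    28    32    61     . y 0.32
     .     .     .     .     . y 0.36
```

View pics/w2.png

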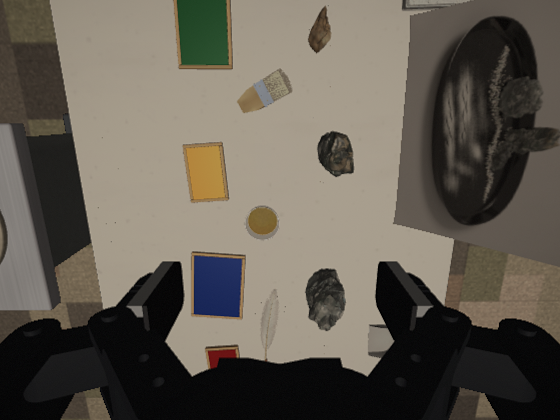

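```bash
python3 - <<'E'
from h import *
from rig import *
import os
pts={}
def add(tag,p,d,m):
    P=cloud(d,m)
    for n in NAMES:
        f=f"{tag}_{n}.npy"
        if os.path.exists(f): k=np.load(f)
        else: continue
        k=cv2.dilate(k.astype(np.uint8),np.ones((3,3)))>0
        Q=P[k&(d>0)]; pts.setdefault(n,[]).append(np.c_[Q,np.full(len(Q),TAGS.index(tag))])
TAGS=["w1","w2","s1","sc1"]
for c,t in(("side","s1"),("scene","sc1")):
    p,d=get_image(c); m=camera_model(c)
    cv2.imwrite(f"pics/{t}.png",p[:,:,::-1])
    for n in NAMES:
        r=silhouettes(n,c)
        if r and r[0]["score"]>.5: np.save(f"{t}_{n}.npy",r[0]["mask"]); print(t,n,r[0]["score"],r[0]["position"])
    np.savez(t+".npz",p=p,d=d,K=m["mtx"],T=m["world_from_camera"])
for t in TAGS:
    f=np.load(t+".npz"); add(t,f["p"],f["d"],dict(mtx=f["K"],world_from_camera=f["T"]))
pickle.dump({k:np.vstack(v) for k,v in pts.items()},open("pts.pkl","wb"))
for n,C in [("stone_tall",(.625,.12)),("stone_rough",(.623,-.11)),("stone_spur",(.607,-.31)),("rock_brown",(.61,.28))]:
    Q=np.vstack(pts[n]); im=np.full((600,600,3),255,np.uint8)
    for x,y,z,t in Q:
        if z<.005: continue
        u=int(300+(x-C[0])*4000); v=int(300-(y-C[1])*4000)
        if 0<=u<600 and 0<=v<600:
            col=[(255,0,0),(0,0,0),(0,0,255),(0,160,0)][int(t)]
            cv2.circle(im,(u,v),2,col,-1)
    cv2.imwrite(f"pics/top_{n}.png",im[::1])
ims=[cv2.resize(cv2.imread(f"pics/top_{n}.png"),(400,300) if 0 else (300,300),interpolation=cv2.INTER_AREA) for n in NAMES[:4]]
cv2.imwrite("pics/top4.png",np.vstack([np.hstack(ims[:2]),np.hstack(ims[2:])]))
E
```

```text
s1 stone_tall 0.7 [235.1, 259.5]
s1 stone_rough 0.78 [241.9, 198.0]
s1 rock_brown 0.78 [244.4, 333.3]
s1 stand_green 0.61 [328.7, 339.7]
s1 stand_blue 0.63 [316.3, 208.9]
s1 stand_red 0.7 [311.5, 168.1]
s1 stand_yellow 0.93 [328.0, 265.2]
s1 glass_dish 0.96 [288.7, 235.4]
s1 powder_jar 0.64 [273.1, 132.9]
sc1 stone_tall 0.8 [260.7, 174.6]
sc1 stone_rough 0.62 [303.9, 206.0]
sc1 stone_spur 0.52 [350.3, 249.8]
sc1 rock_brown 0.61 [235.1, 167.9]
sc1 stand_green 0.88 [195.1, 182.5]
sc1 stand_blue 0.75 [301.2, 272.0]
sc1 stand_red 0.95 [298.6, 270.1]
sc1 glass_dish 0.71 [257.8, 208.7]
sc1 powder_jar 0.7 [364.2, 275.5]
```

View pics/top4.png

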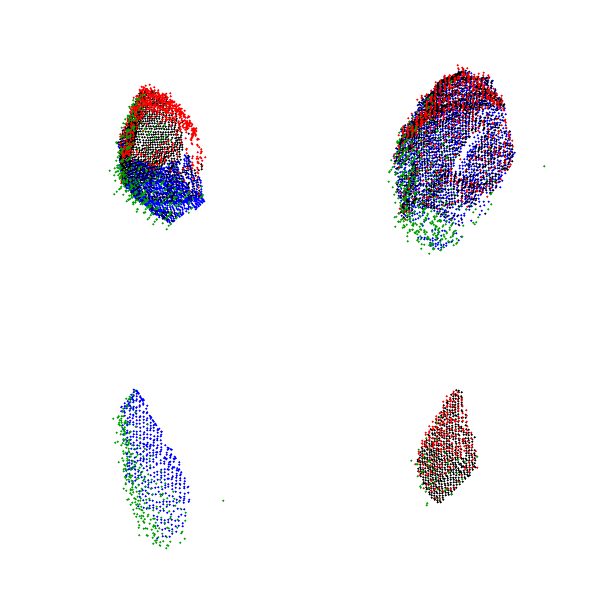

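View pics/sc1.png

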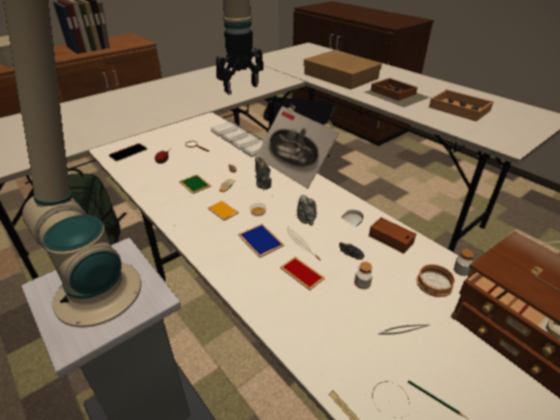

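```bash
cat > fit.py <<'E'
from h import *
D=dict(stone_tall=(46,69),stone_rough=(59,91),stone_spur=(30,82),rock_brown=(30,60))
def clean(Q,r=.004,k=4):
    from scipy.spatial import cKDTree
    t=cKDTree(Q[:,:3]); n=np.array([len(x) for x in t.query_ball_point(Q[:,:3],r)])
    return Q[n>k]
def fit(Q,n):
    W,L=D[n]; out=[]
    for a in range(-44,45,4 if 0 else 2):
        c,s=np.cos(np.radians(a)),np.sin(np.radians(a))
        X=Q[:,0]*c+Q[:,1]*s; Y=-Q[:,0]*s+Q[:,1]*c
        x0,x1=np.percentile(X,[.2,99.8]);y0,y1=np.percentile(Y,[.2,99.8])
        mx,my=(x0+x1)/2,(y0+y1)/2
        out.append((abs((x1-x0)*1e3-W)+abs((y1-y0)*1e3-L),a,(x1-x0)*1e3,(y1-y0)*1e3,mx*c-my*s,mx*s+my*c))
    return sorted(out)
if __name__=="__main__":
    pts=pickle.load(open("pts.pkl","rb"))
    for n in D:
        Q=pts[n]; Q=clean(Q[Q[:,2]>.005])
        print(n,len(Q))
        for o in fit(Q,n)[:7]: print("   err %.1f yaw %d w %.1f l %.1f c %.4f %.4f"%o)
    for n in ["stand_green","stand_blue","stand_red","stand_yellow"]:
        Q=pts[n]; 
        for t in (0,1):
            q=Q[(Q[:,3]==t)&(Q[:,2]>.004)&(Q[:,2]<.012)]
            if len(q)>20:
                q=clean(q,.006,6)
                print(n,t,cv2.minAreaRect(q[:,:2].astype(np.float32)))
E
python3 fit.py
```

```text
stone_tall 3701
   err 6.6 yaw 38 w 46.0 l 62.5 c 0.6291 0.1167
   err 6.6 yaw 36 w 45.4 l 63.0 c 0.6289 0.1168
   err 6.8 yaw 34 w 44.9 l 63.4 c 0.6287 0.1170
   err 6.8 yaw -8 w 44.7 l 63.5 c 0.6313 0.1174
   err 6.8 yaw -10 w 45.4 l 62.7 c 0.6315 0.1172
   err 6.9 yaw 32 w 44.4 l 63.7 c 0.6285 0.1171
   err 6.9 yaw -6 w 44.0 l 64.1 c 0.6310 0.1175
stone_rough 4876
   err 4.7 yaw -10 w 57.2 l 88.1 c 0.6244 -0.1142
   err 4.9 yaw -12 w 56.9 l 88.1 c 0.6243 -0.1143
   err 5.0 yaw -4 w 57.8 l 87.3 c 0.6244 -0.1143
   err 5.1 yaw -8 w 57.3 l 87.6 c 0.6245 -0.1143
   err 5.1 yaw -2 w 58.0 l 86.9 c 0.6244 -0.1143
   err 5.2 yaw -6 w 57.4 l 87.4 c 0.6245 -0.1143
   err 5.3 yaw 0 w 58.2 l 86.6 c 0.6243 -0.1143
stone_spur 621
   err 5.0 yaw 10 w 30.2 l 77.2 c 0.6086 -0.3177
   err 5.1 yaw 12 w 29.8 l 77.1 c 0.6083 -0.3176
   err 5.2 yaw 8 w 30.5 l 77.3 c 0.6090 -0.3178
   err 5.7 yaw 14 w 29.5 l 76.8 c 0.6079 -0.3176
   err 5.8 yaw 6 w 31.0 l 77.2 c 0.6092 -0.3179
   err 6.3 yaw 16 w 29.1 l 76.5 c 0.6075 -0.3176
   err 6.7 yaw 4 w 31.8 l 77.1 c 0.6093 -0.3180
rock_brown 895
   err 5.2 yaw -
[... 471 characters left out ...]
591278, -0.10890870541334152), (0.12096384167671204, 0.08905617147684097), 85.33792114257812)
stand_blue 1 ((0.4457065463066101, -0.10855498164892197), (0.12152039259672165, 0.08921656012535095), 85.26337432861328)
stand_red 0 ((0.4496748745441437, -0.2859605848789215), (0.06037534773349762, 0.1130414828658104), 4.025810241699219)
stand_red 1 ((0.4473424553871155, -0.25094905495643616), (0.059638746082782745, 0.04448471590876579), 3.7847635746002197)
stand_yellow 0 ((0.43950432538986206, 0.08550301939249039), (0.060124438256025314, 0.09000357985496521), 3.606724262237549)
stand_yellow 1 ((0.4393826723098755, 0.0857146829366684), (0.060108207166194916, 0.09013286978006363), 3.597637891769409)
```

```bash
python3 - <<'E'
from fit import *
pts=pickle.load(open("pts.pkl","rb"))
MID=dict(stone_tall=((50,42),(75,38)),stone_rough=((30,58),(50,56),(75,31)),stone_spur=((10,27),(20,27)),rock_brown=((8,29),(15,21),(20,13)))
for n in D:
    Q=pts[n]; Q=clean(Q[Q[:,2]>.003],.004,3); print(n,D[n],MID[n])
    for a in range(-24,25,4):
        c,s=np.cos(np.radians(a)),np.sin(np.radians(a))
        X=Q[:,0]*c+Q[:,1]*s; Y=-Q[:,0]*s+Q[:,1]*c
        x0,x1=X.min(),X.max(); y0,y1=Y.min(),Y.max(); mx,my=(x0+x1)/2,(y0+y1)/2
        o=[]
        for z,w in MID[n]:
            k=(abs(Q[:,2]*1e3-z)<(4 if n!="rock_brown" else 2))&(abs(Y-my)<.006)
            o.append("%.0f[%.0f,%.0f]"%(np.ptp(X[k])*1e3,(X[k].min()-mx)*1e3,(X[k].max()-mx)*1e3) if k.sum()>2 else "-")
        print("  %4d w %.1f l %.1f c %.4f %.4f"%(a,(x1-x0)*1e3,(y1-y0)*1e3,mx*c-my*s,mx*s+my*c),*o)
E
```

```text
stone_tall (46, 69) ((50, 42), (75, 38))
   -24 w 53.6 l 61.0 c 0.6325 0.1161 3[-21,-18] 41[-20,22]
   -20 w 51.5 l 62.8 c 0.6327 0.1164 3[-21,-18] 41[-20,21]
   -16 w 50.3 l 64.7 c 0.6324 0.1168 3[-21,-18] 39[-19,19]
   -12 w 49.1 l 66.3 c 0.6319 0.1172 6[-22,-17] 38[-19,19]
    -8 w 47.6 l 67.6 c 0.6314 0.1176 6[-22,-16] 39[-20,19]
    -4 w 45.9 l 68.5 c 0.6308 0.1178 6[-22,-15] 35[-19,16]
     0 w 44.7 l 69.1 c 0.6298 0.1180 7[-21,-14] 35[-19,17]
     4 w 43.6 l 69.4 c 0.6288 0.1180 40[-20,20] 4[-18,-13]
     8 w 43.3 l 69.5 c 0.6284 0.1180 41[-19,21] 7[-20,-13]
    12 w 43.9 l 69.3 c 0.6284 0.1179 41[-19,21] 8[-21,-13]
    16 w 44.7 l 69.0 c 0.6286 0.1179 41[-20,21] 9[-21,-12]
    20 w 45.8 l 68.5 c 0.6285 0.1179 43[-21,22] 8[-21,-13]
    24 w 46.8 l 67.8 c 0.6284 0.1178 43[-22,22] 7[-21,-14]
stone_rough (59, 91) ((30, 58), (50, 56), (75, 31))
   -24 w 57.4 l 90.7 c 0.6235 -0.1138 5[-29,-23] 9[-28,-19] 26[-21,5]
   -20 w 58.0 l 91.1 c 0.6238 -0.1141 5[-29,-23] 9[-28,-19] 26[-22,4]
   -16 w 58.3 l 91.4 c 0.6242 -0.1145 5[-29,-24] 58[-29,29] 26[-22,4]
   -12 w 59.5 l 91.9 c 0.6242 
[... 1723 characters left out ...]
,14] 22[-15,7] 16[-10,6]
   -12 w 31.3 l 56.8 c 0.6098 0.2816 29[-15,15] 22[-15,8] 16[-9,7]
    -8 w 31.3 l 56.9 c 0.6092 0.2818 29[-14,15] 23[-15,8] 16[-9,7]
    -4 w 31.2 l 56.6 c 0.6086 0.2819 29[-14,15] 23[-14,9] 16[-9,7]
     0 w 31.0 l 56.1 c 0.6081 0.2819 29[-14,15] 23[-14,9] 16[-8,7]
     4 w 31.2 l 55.4 c 0.6076 0.2818 29[-14,15] 23[-13,9] 15[-8,8]
     8 w 31.6 l 54.4 c 0.6071 0.2816 29[-14,15] 23[-13,10] 15[-7,8]
    12 w 32.4 l 53.2 c 0.6068 0.2814 30[-15,15] 23[-13,10] 16[-8,8]
    16 w 33.3 l 51.7 c 0.6066 0.2812 30[-15,16] 23[-12,11] 17[-8,8]
    20 w 35.9 l 50.0 c 0.6069 0.2811 31[-15,15] 23[-12,11] 17[-9,8]
    24 w 38.4 l 48.0 c 0.6073 0.2811 32[-16,15] 24[-12,12] 17[-10,8]
```

Emit:
jog_arm --targets '[[0.085,[0.05,-0.013,-0.01],0.005],[0.085,[0.05,-0.013,-0.01],0],[0.085,[0.05,-0.013,-0.01],0],[0.085,[0,0,0],0]]'

```text
clock: 5.4
position: [0.7049, 0.0592, 0.3438]
ee_rot: [0.498, -0.501, 0.501, -0.499]
contact_force: [-1.3, -0.1, -1.2]
width: 0.0851
```

```bash
python3 look.py w3; python3 - <<'E'
from fit import *
pts=pickle.load(open("pts.pkl","rb"))
f=np.load("w3.npz"); P=cloud(f["d"],dict(mtx=f["K"],world_from_camera=f["T"]))
k=np.load("w3_stone_tall.npy"); k=cv2.dilate(k.astype(np.uint8),np.ones((3,3)))>0; k&=f["d"]>0
Q=P[k]; pts["stone_tall"]=np.vstack([pts["stone_tall"],np.c_[Q,np.full(len(Q),4)]])
pickle.dump(pts,open("pts2.pkl","wb"))
n="stone_tall"
Q=pts[n]; Q=clean(Q[Q[:,2]>.003],.004,3)
for a in range(-12,30,4):
        c,s=np.cos(np.radians(a)),np.sin(np.radians(a))
        X=Q[:,0]*c+Q[:,1]*s; Y=-Q[:,0]*s+Q[:,1]*c
        x0,x1=X.min(),X.max(); y0,y1=Y.min(),Y.max(); mx,my=(x0+x1)/2,(y0+y1)/2
        o=[]
        for z in (30,50,75):
            k=(abs(Q[:,2]*1e3-z)<6)&(abs(Y-my)<.006)
            o.append("%.0f[%.0f,%.0f]"%(np.ptp(X[k])*1e3,(X[k].min()-mx)*1e3,(X[k].max()-mx)*1e3) if k.sum()>2 else "-")
        print("  %4d w %.1f l %.1f c %.4f %.4f"%(a,(x1-x0)*1e3,(y1-y0)*1e3,mx*c-my*s,mx*s+my*c),*o)
im=np.full((600,800,3),255,np.uint8)
import colorsys
for i,(lo,hi) in enumerate([(.003,.02),(.02,.04),(.045,.057),(.068,.082)]):
    q=Q[(Q[:,2]>lo)&(Q[:,2]<hi)]
    for x,y,z,t in q:
        cv2.circle(im,(int(200+400*(i%2)+(x-.63)*3500),int(150+300*(i//2)-(y-.118)*3500)),2,[(255,0,0),(0,0,0),(0,0,255),(0,160,0),(200,0,200)][int(t)],-1)
cv2.imwrite("pics/slices.png",im)
E
```

```text
tcp [0.7049 0.0592 0.3438] jaw -0.14 t 5.4
stone_tall 0.94 [220. 120.] 1547 ctr [0.6352 0.1178] [0.033 0.06 ] 6.8 z [0.027 0.098 0.113]
stone_rough 0.69 [225. 285.] 1772 ctr [ 0.6281 -0.1071] [0.073 0.052] 86.5 z [0.015 0.064 0.083]
rock_brown 0.44 [199.   4.] 148 ctr [0.6062 0.2617] [0.013 0.023] 88.5 z [0.005 0.01  0.016]
stand_green 0.94 [80. 14.] 1831 ctr [0.4498 0.252 ] [0.035 0.076] 90.0 z [0.004 0.006 0.009]
stand_blue 0.75 [107. 266.] 3178 ctr [ 0.4466 -0.1077] [0.119 0.087] 84.3 z [0.004 0.006 0.008]
stand_yellow 0.71 [ 90. 149.] 2544 ctr [0.4409 0.086 ] [0.059 0.086] 4.0 z [0.004 0.006 0.008]
powder_jar 0.44 [220. 120.] 1547 ctr [0.6348 0.1186] [0.034 0.061] 10.7 z [0.026 0.098 0.113]
   -12 w 49.3 l 66.3 c 0.6320 0.1172 45[-22,23] 41[-22,19] 40[-20,20]
    -8 w 47.9 l 67.6 c 0.6315 0.1175 44[-22,22] 41[-22,19] 39[-20,19]
    -4 w 46.4 l 68.5 c 0.6311 0.1178 43[-21,22] 41[-22,20] 38[-20,19]
     0 w 45.9 l 69.1 c 0.6304 0.1180 43[-21,22] 41[-21,20] 37[-19,18]
     4 w 45.3 l 69.4 c 0.6297 0.1181 44[-21,23] 42[-21,20] 39[-20,19]
     8 w 45.4 l 69.5 c 0.6294 0.1181 44[-21,23] 42[-21,21] 40[-21,19]
    12 w 45.2 l 69.3 c 0.6291 0.1180 43[-21,23] 44[-23,21] 40[-21,18]
    16 w 45.9 l 69.0 c 0.6291 0.1181 42[-21,21] 44[-23,21] 40[-22,18]
    20 w 46.8 l 68.6 c 0.6290 0.1181 43[-21,22] 44[-23,21] 40[-22,19]
    24 w 47.6 l 67.9 c 0.6287 0.1180 44[-22,22] 45[-23,22] 41[-22,19]
    28 w 48.1 l 66.8 c 0.6285 0.1179 46[-23,23] 45[-22,23] 42[-21,20]
```

View pics/slices.png

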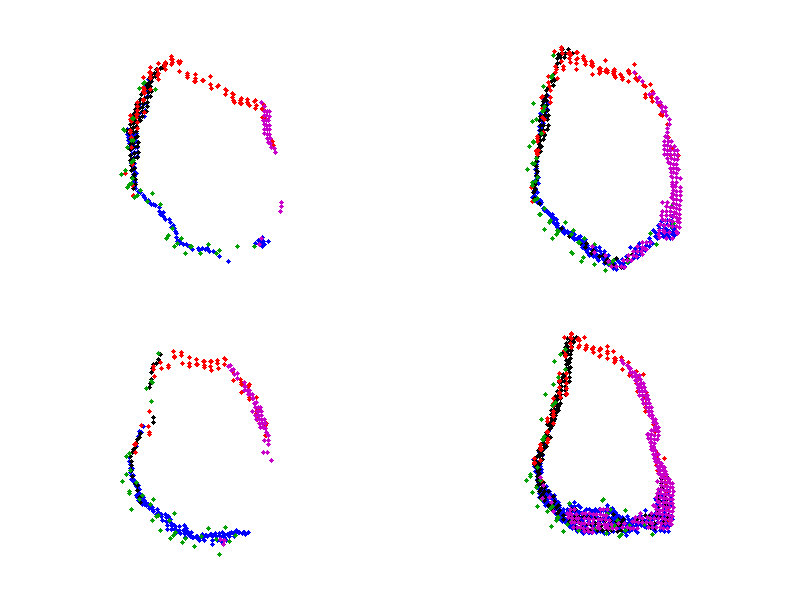

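View pics/w3.png

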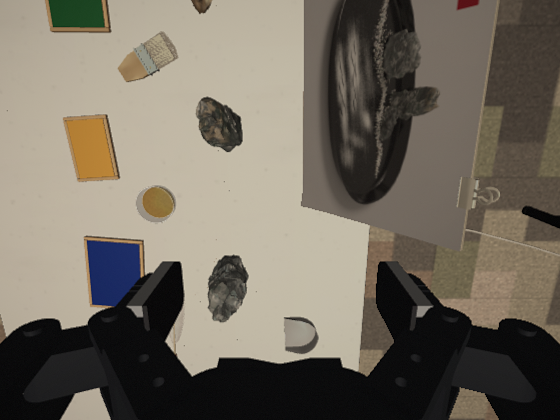

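Emit:
jog_arm --targets '[[0.085,[-0.038,0.03,-0.03],0.036],[0.085,[-0.038,0.029,-0.03],0.036],[0.085,[0,0,-0.03],0],[0.085,[0,0,0],0],[0.085,[0,0,0],0]]'

```text
clock: 6.58
position: [0.6272, 0.1195, 0.2596]
ee_rot: [0.518, -0.517, 0.481, -0.482]
contact_force: [0.4, -0.9, -0.3]
width: 0.0854
```

```bash
python3 look.py w4 stone_tall,rock_brown,stand_green
```

```text
tcp [0.6272 0.1195 0.2596] jaw 4.07 t 6.575
stone_tall 0.91 [282. 187.] 1707 ctr [0.6305 0.1229] [0.039 0.055] 1.3 z [0.035 0.102 0.113]
rock_brown 0.77 [272.  28.] 888 ctr [0.6104 0.2782] [0.046 0.025] 62.7 z [0.006 0.014 0.022]
stand_green 0.82 [120.  31.] 4364 ctr [0.4493 0.264 ] [0.06  0.076] 89.5 z [0.005 0.006 0.008]
```

View pics/w4.png

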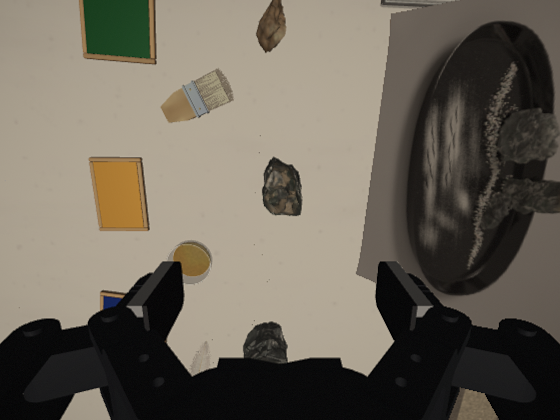

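Emit:
jog_arm --targets '[[0.085,[0.002,-0.001,-0.05],0],[0.085,[0,0,-0.05],0],[0.085,[0,0,-0.05],0],[0.085,[0,0,-0.041],0],[0.085,[0,0,0],0],[0.085,[0,0,0],0]]'

```text
clock: 7.52
position: [0.6299, 0.1186, 0.0691]
ee_rot: [0.518, -0.517, 0.481, -0.483]
contact_force: [-0.8, 0.8, 0.7]
width: 0.0851
```

Emit:
jog_arm --targets '[[0.03,[0,0,0],0],[0.03,[0,0,0],0],[0.03,[0,0,0],0],[0.03,[0,0,0],0],[0.03,[0,0,0],0],[0.03,[0,0,0],0]]' --force 40

```text
clock: 8.28
position: [0.6293, 0.1187, 0.069]
ee_rot: [0.518, -0.517, 0.481, -0.482]
contact_force: [0.7, -0.2, 6.6]
width: 0.0377
```

Emit:
jog_arm --targets '[[0.03,[0,0,0.012],0],[0.03,[0,0,0.02],0],[0.03,[0,0,0.023],0],[0.03,[-0.02,0.018,0],0],[0.03,[-0.03,0.028,0],-0.02],[0.03,[-0.035,0.032,0],-0.02],[0.03,[-0.035,0.032,0],-0.02],[0.03,[-0.032,0.03,0],-0.01],[0.03,[-0.02,0.017,0],0],[0.03,[0,0,0],0]]'

```text
clock: 9.52
position: [0.454, 0.2764, 0.1223]
ee_rot: [-0.501, 0.502, -0.499, 0.499]
contact_force: [1.2, -1.8, -2.7]
width: 0.0379
```

```bash
python3 look.py w5 stone_tall,stand_green,rock_brown; python3 - <<'E'
from look import *
look("s5",["stone_tall","stand_green"],"side")
look("sc5",["stone_tall","stand_green"],"scene")
E
```

```text
tcp [0.454  0.2764 0.1223] jaw 0.24 t 9.525
stone_tall 0.58 [279. 284.] 11432 ctr [0.4588 0.2827] [0.036 0.048] 59.8 z [0.063 0.155 0.167]
stand_green 0.82 [269. 178.] 7853 ctr [0.4485 0.2841] [0.096 0.074] 89.6 z [0.005 0.006 0.008]
rock_brown 0.56 [480. 211.] 1787 ctr [0.6089 0.2815] [0.052 0.027] 59.7 z [0.004 0.013 0.022]
tcp [0.4571 0.2751 0.1224] jaw 179.78 t 9.725
stone_tall 0.65 [328. 300.] 902 ctr [0.4614 0.2841] [0.038 0.042] 70.9 z [0.06  0.122 0.168]
stand_green 0.9 [330. 344.] 1401 ctr [0.449  0.2855] [0.098 0.072] 89.7 z [0.005 0.008 0.011]
tcp [0.457  0.275  0.1223] jaw -39.43 t 9.875
stone_tall 0.81 [195. 159.] 264 ctr [0.4502 0.2575] [0.031 0.044] 21.2 z [0.062 0.108 0.161]
stand_green 0.63 [194. 181.] 222 ctr [0.444  0.2798] [0.062 0.09 ] 0.9 z [0.006 0.009 0.013]
```

View pics/w5.png

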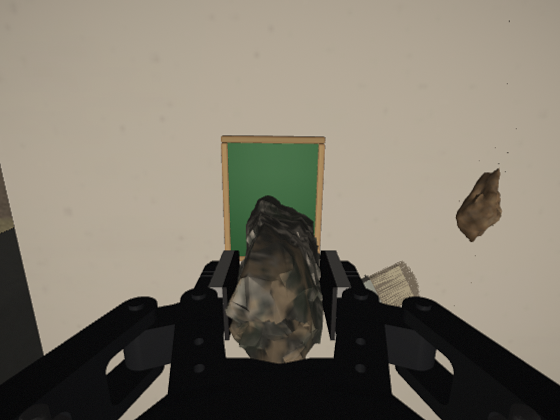

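View pics/s5.png

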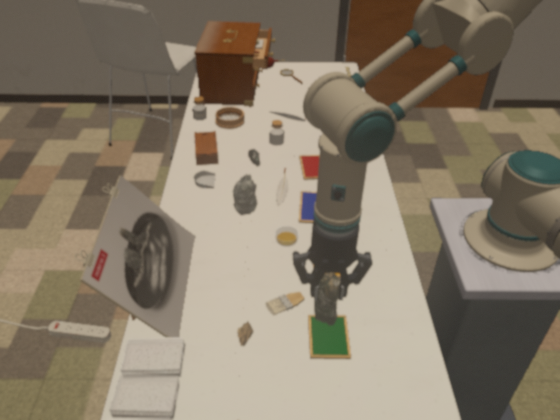

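Emit:
jog_arm --targets '[[0.03,[-0.008,0.0095,0],-0.01],[0.03,[0,0,-0.015],0],[0.03,[0,0,-0.015],0],[0.03,[0,0,-0.012],0],[0.03,[0,0,0],0],[0.03,[0,0,0],0]]'

```text
clock: 10.78
position: [0.4485, 0.2852, 0.0803]
ee_rot: [-0.498, 0.498, -0.502, 0.502]
contact_force: [1.0, 0.8, -1.8]
width: 0.0376
```

```bash
python3 - <<'E'
from look import *
look("w6",["stone_tall","stand_green"],"wrist")
look("s6",["stone_tall","stand_green"],"side")
s=manip.get_state(); print(s["position"],s["contact_force"])
E
```

```text
tcp [0.4485 0.2852 0.0803] jaw -0.5 t 10.775
stone_tall 0.62 [278. 284.] 11694 ctr [0.4533 0.2909] [0.035 0.05 ] 57.6 z [0.019 0.113 0.125]
stand_green 0.88 [282. 187.] 8082 ctr [0.4483 0.2986] [0.068 0.075] 89.9 z [0.005 0.006 0.008]
tcp [0.4487 0.2853 0.0808] jaw 179.78 t 10.925
stone_tall 0.6 [329. 320.] 846 ctr [0.45   0.2941] [0.033 0.046] 46.3 z [0.016 0.079 0.126]
stand_green 0.17 [333. 319.] 738 ctr [0.4509 0.2967] [0.035 0.036] 65.8 z [0.021 0.085 0.126]
[0.44847394 0.28522951 0.0807474 ] [-0.99258466  0.36495817 -0.95887947]
```

View pics/w6.png

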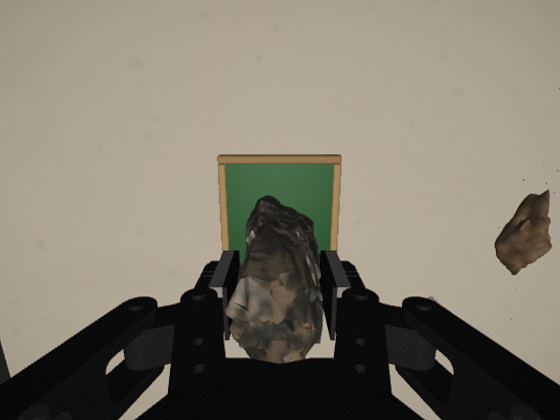

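Emit:
jog_arm --targets '[[0.03,[0,-0.001,-0.003],0],[0.03,[0,0,-0.0015],0],[0.03,[0,0,0],0],[0.03,[0,0,0],0]]'

```text
clock: 11.58
position: [0.4481, 0.2841, 0.076]
ee_rot: [-0.498, 0.498, -0.502, 0.502]
contact_force: [-0.5, -0.7, 1.4]
width: 0.0378
```

Emit:
jog_arm --targets '[[0.03,[0,0,-0.001],0],[0.03,[0,0,0],0]]'

```text
clock: 11.82
position: [0.4482, 0.2841, 0.0759]
ee_rot: [-0.498, 0.498, -0.502, 0.502]
contact_force: [-3.3, -2.0, 9.2]
width: 0.0381
```

Contact. Release.

Emit:
jog_arm --targets '[[0.045,[0,0,0],0],[0.055,[0,0,0],0],[0.085,[0,0,0],0],[0.085,[0,0,0],0],[0.085,[0,0,0],0],[0.085,[0,0,0.03],0],[0.085,[0,0,0.05],0],[0.085,[0,0,0.05],0],[0.085,[0,0,0.05],0],[0.085,[0,-0.03,0],0]]'

```text
clock: 13.08
position: [0.4508, 0.256, 0.2594]
ee_rot: [-0.502, 0.495, -0.5, 0.503]
contact_force: [0.7, -0.9, -0.1]
width: 0.0847
```

```bash
python3 - <<'E'
from look import *
look("w7",["stone_tall","stand_green"],"wrist")
look("s7",["stone_tall","stand_green"],"side")
E
```

```text
tcp [0.4508 0.256  0.2594] jaw -0.35 t 13.075
stone_tall 0.66 [278. 162.] 1809 ctr [0.4488 0.2848] [0.041 0.056] 36.3 z [0.064 0.109 0.121]
stand_green 0.7 [280. 135.] 3001 ctr [0.4486 0.2834] [0.096 0.073] 89.6 z [0.005 0.006 0.008]
tcp [0.448  0.2535 0.2552] jaw 179.78 t 13.225
stone_tall 0.58 [332. 319.] 917 ctr [0.4546 0.2917] [0.038 0.046] 64.8 z [0.014 0.077 0.121]
stand_green 0.94 [329. 347.] 969 ctr [0.4489 0.2867] [0.098 0.073] 88.0 z [0.004 0.008 0.011]
```

View pics/w7.png

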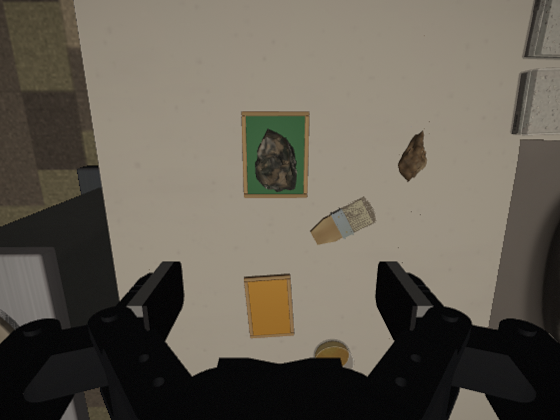

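Emit:
jog_arm --targets '[[0.085,[0.0215,-0.0515,0],-0.024],[0.085,[0.0215,-0.0515,0],-0.024],[0.085,[0.0215,-0.0515,0],-0.024],[0.085,[0.0215,-0.0515,0],-0.024],[0.085,[0.0215,-0.0515,0],-0.024],[0.085,[0.0215,-0.0515,0],-0.024],[0.085,[0.0215,-0.0515,0],-0.024],[0.085,[0.0215,-0.0515,0],-0.016],[0.085,[0,0,0],0],[0.085,[0,0,0],0]]'

```text
clock: 14.62
position: [0.6201, -0.1571, 0.2536]
ee_rot: [0.45, -0.45, 0.547, -0.545]
contact_force: [-0.5, 0.2, -0.4]
width: 0.0845
```

```bash
python3 - <<'E'
from look import *
from fit import *
look("w8",["stone_rough","stone_spur","stand_blue","stand_red"],"wrist")
look("sc8",["stone_rough","stand_blue"],"scene")
n="stone_rough"
A=[]
for i,t in enumerate(["w1","w2","w3","w8","s1","sc1"]):
    f=np.load(t+".npz"); P=cloud(f["d"],dict(mtx=f["K"],world_from_camera=f["T"]))
    k=cv2.dilate(np.load(f"{t}_{n}.npy").astype(np.uint8),np.ones((3,3)))>0; k&=f["d"]>0
    A.append(np.c_[P[k],np.full(k.sum(),i)])
Q=np.vstack(A); Q=clean(Q[Q[:,2]>.003],.004,3)
for a in range(-28,9,4):
        c,s=np.cos(np.radians(a)),np.sin(np.radians(a))
        X=Q[:,0]*c+Q[:,1]*s; Y=-Q[:,0]*s+Q[:,1]*c
        x0,x1=X.min(),X.max(); y0,y1=Y.min(),Y.max(); mx,my=(x0+x1)/2,(y0+y1)/2
        o=[]
        for z in (30,40,50,75):
            k=(abs(Q[:,2]*1e3-z)<4)&(abs(Y-my)<.006)
            o.append("%.0f[%.0f,%.0f]"%(np.ptp(X[k])*1e3,(X[k].min()-mx)*1e3,(X[k].max()-mx)*1e3) if k.sum()>2 else "-")
        print("  %4d w %.1f l %.1f c %.4f %.4f"%(a,(x1-x0)*1e3,(y1-y0)*1e3,mx*c-my*s,mx*s+my*c),*o)
im=np.full((600,800,3),255,np.uint8)
for i,(lo,hi) in enumerate([(.003,.02),(.02,.04),(.042,.057),(.068,.082)]):
    q=Q[(Q[:,2]>lo)&(Q[:,2]<hi)]
    for x,y,z,t in q:
        cv2.circle(im,(int(200+400*(i%2)+(x-.624)*3000),int(150+300*(i//2)-(y+.1145)*3000)),2,[(255,0,0),(0,0,0),(0,0,255),(0,160,0),(200,0,200),(0,200,200)][int(t)],-1)
cv2.imwrite("pics/slices2.png",im)
E
```

```text
tcp [ 0.6201 -0.1571  0.2536] jaw -11.03 t 14.625
stone_spur 0.84 [295. 308.] 747 ctr [ 0.6081 -0.3155] [0.022 0.072] 23.2 z [0.009 0.025 0.035]
stand_blue 0.57 [120. 162.] 7824 ctr [ 0.4457 -0.1093] [0.118 0.09 ] 85.1 z [0.005 0.006 0.008]
stand_red 0.8 [187. 313.] 1011 ctr [ 0.451  -0.2854] [0.058 0.11 ] 5.0 z [0.004 0.006 0.008]
tcp [ 0.62   -0.1565  0.2551] jaw -39.43 t 14.875
stone_rough 0.75 [303. 208.] 390 ctr [ 0.6096 -0.1251] [0.034 0.07 ] 8.1 z [0.01  0.051 0.084]
stand_blue 0.68 [263. 241.] 666 ctr [ 0.4412 -0.1156] [0.117 0.085] 85.7 z [0.006 0.009 0.013]Traceback (most recent call last):
  File "<stdin>", line 9, in <module>
    fid = stack.enter_context(open(os.fspath(file), "rb"))
                              ~~~~^^^^^^^^^^^^^^^^^^^^^^^
FileNotFoundError: [Errno 2] No such file or directory: 'w8_stone_rough.npy'
```

View pics/w8.png

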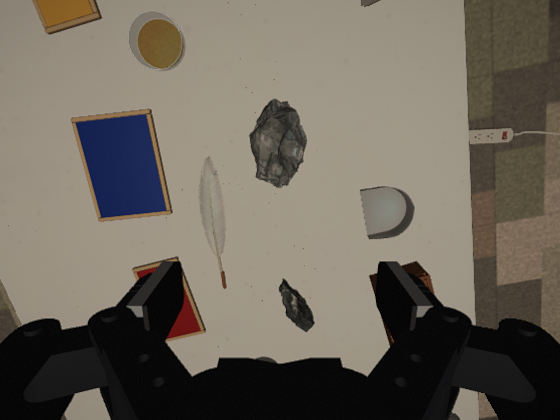

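```bash
cat > fit2.py <<'E'
from fit import *
def collect(tags,c,r,zmin=.004):
    A=[]
    for i,t in enumerate(tags):
        f=np.load(t+".npz"); P=cloud(f["d"],dict(mtx=f["K"],world_from_camera=f["T"]))
        k=(f["d"]>0)&(np.hypot(P[...,0]-c[0],P[...,1]-c[1])<r)&(P[...,2]>zmin)
        A.append(np.c_[P[k],np.full(k.sum(),i)])
    Q=np.vstack(A); return clean(Q,.004,3)
def table(Q,angs,zs,tol=4):
    for a in angs:
        c,s=np.cos(np.radians(a)),np.sin(np.radians(a))
        X=Q[:,0]*c+Q[:,1]*s; Y=-Q[:,0]*s+Q[:,1]*c
        x0,x1=X.min(),X.max(); y0,y1=Y.min(),Y.max(); mx,my=(x0+x1)/2,(y0+y1)/2
        o=[]
        for z in zs:
            k=(abs(Q[:,2]*1e3-z)<tol)&(abs(Y-my)<.006)
            o.append("%.0f[%.0f,%.0f]"%(np.ptp(X[k])*1e3,(X[k].min()-mx)*1e3,(X[k].max()-mx)*1e3) if k.sum()>2 else "-")
        print("  %4d w %.1f l %.1f c %.4f %.4f"%(a,(x1-x0)*1e3,(y1-y0)*1e3,mx*c-my*s,mx*s+my*c),*o)
def draw(Q,sl,c,out):
    im=np.full((600,800,3),255,np.uint8)
    for i,(lo,hi) in enumerate(sl):
        for x,y,z,t in Q[(Q[:,2]>lo)&(Q[:,2]<hi)]:
            cv2.circle(im,(int(200+400*(i%2)+(x-c[0])*3000),int(150+300*(i//2)-(y-c[1])*3000)),2,[(255,0,0),(0,0,0),(0,0,255),(0,160,0),(200,0,200),(0,200,200)][int(t)],-1)
    cv2.imwrite(out,im)
E
python3 - <<'E'
from fit2 import *
Q=collect(["w1","w2","w3","w8","s1","sc1"],(.624,-.1145),.065)
table(Q,range(-28,9,4),(30,40,50,75))
draw(Q,[(.004,.02),(.02,.04),(.042,.057),(.068,.082)],(.624,-.1145),"pics/slices2.png")
E
```

```text
-28 w 123.5 l 107.9 c 0.6224 -0.1221 8[-30,-22] 11[-30,-19] 58[-30,28] 42[-24,18]
   -24 w 120.7 l 107.6 c 0.6240 -0.1210 7[-31,-24] 10[-31,-21] 58[-31,27] 40[-25,15]
   -20 w 117.2 l 106.9 c 0.6254 -0.1197 7[-32,-25] 9[-31,-22] 57[-32,25] 33[-25,8]
   -16 w 115.8 l 105.9 c 0.6255 -0.1177 5[-31,-25] 7[-30,-23] 58[-31,27] 29[-24,5]
   -12 w 116.2 l 104.4 c 0.6241 -0.1155 5[-29,-24] 5[-28,-23] 59[-29,30] 27[-22,4]
    -8 w 116.0 l 102.4 c 0.6224 -0.1135 5[-26,-21] 5[-25,-21] 59[-27,33] 28[-20,7]
    -4 w 115.2 l 104.5 c 0.6203 -0.1128 4[-24,-20] 56[-22,34] 59[-24,35] 28[-18,10]
     0 w 113.9 l 109.6 c 0.6182 -0.1132 4[-22,-18] 56[-20,37] 57[-20,37] 29[-16,13]
     4 w 112.0 l 114.1 c 0.6162 -0.1139 5[-20,-14] 57[-18,39] 57[-18,39] 30[-14,16]
     8 w 109.6 l 118.1 c 0.6143 -0.1149 5[-17,-13] 58[-17,41] 57[-16,41] 31[-12,18]
```

View pics/slices2.png

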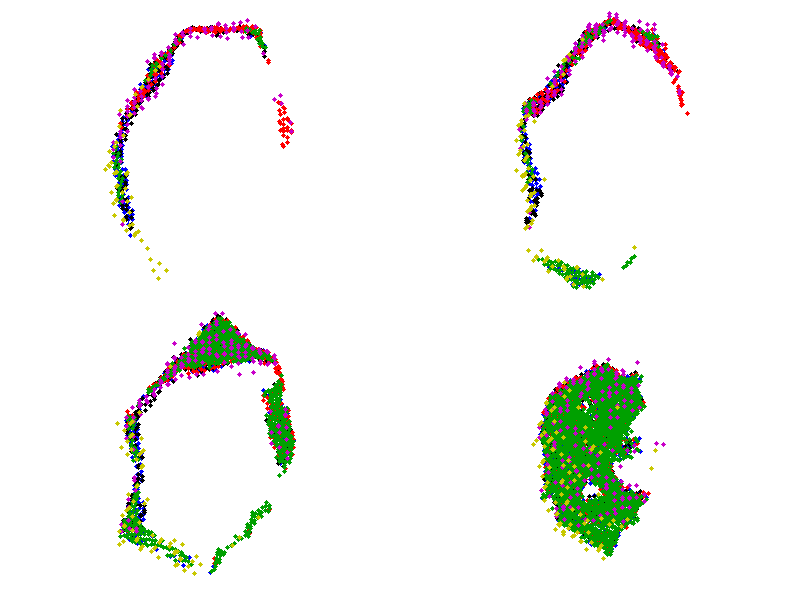

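```bash
python3 - <<'E'
from fit2 import *
Q=collect(["w1","w2","w3","w8","s1"],(.624,-.1145),.056,.008)
table(Q,range(-28,9,4),(30,40,50,75))
Q=collect(["w1","w2","w3","w8"],(.624,-.1145),.056,.008)
table(Q,range(-28,9,4),(30,40,50,75))
E
```

```text
-28 w 104.3 l 98.8 c 0.6244 -0.1180 5[-31,-26] 7[-31,-24] 56[-29,28] 38[-24,15]
   -24 w 101.3 l 98.8 c 0.6255 -0.1168 5[-31,-26] 6[-31,-25] 55[-29,26] 30[-24,6]
   -20 w 97.8 l 98.3 c 0.6265 -0.1155 5[-31,-26] 5[-31,-25] 55[-29,26] 27[-24,3]
   -16 w 95.4 l 97.5 c 0.6266 -0.1137 5[-30,-25] 5[-30,-24] 55[-27,28] 25[-23,2]
   -12 w 95.7 l 97.7 c 0.6247 -0.1123 3[-28,-25] 5[-27,-22] 55[-25,30] 25[-20,5]
    -8 w 95.5 l 98.5 c 0.6226 -0.1116 3[-26,-23] 4[-25,-20] 55[-23,33] 26[-18,8]
    -4 w 94.9 l 98.8 c 0.6204 -0.1112 3[-23,-21] 56[-22,34] 55[-20,35] 27[-16,11]
     0 w 93.8 l 98.6 c 0.6182 -0.1111 2[-21,-19] 56[-20,37] 55[-18,37] 28[-13,15]
     4 w 92.2 l 100.9 c 0.6161 -0.1117 2[-19,-16] 55[-16,39] 54[-15,39] 28[-11,17]
     8 w 90.2 l 103.9 c 0.6141 -0.1131 3[-16,-13] 55[-14,41] 54[-13,41] 29[-9,20]
   -28 w 104.3 l 98.8 c 0.6244 -0.1180 5[-31,-26] 5[-30,-24] 55[-27,28] 37[-23,15]
   -24 w 101.3 l 98.8 c 0.6255 -0.1168 5[-31,-26] 5[-30,-25] 54[-28,26] 29[-23,6]
   -20 w 97.8 l 98.3 c 0.6265 -0.1155 5[-31,-26] 5[-30,-25] 54[-28,26] 26[-23,3]
   -16 w 95.4 l 97.5 c 0.6266 -0.1137 5[-30,-25] 5[-29,-24] 55[-27,28] 25[-22,2]
   -12 w 95.7 l 97.7 c 0.6247 -0.1123 3[-28,-25] 5[-27,-22] 55[-25,30] 25[-20,5]
    -8 w 95.5 l 98.5 c 0.6226 -0.1116 3[-25,-23] 4[-25,-20] 55[-23,33] 26[-18,8]
    -4 w 94.9 l 98.8 c 0.6204 -0.1112 3[-23,-21] 56[-22,34] 55[-20,35] 27[-16,11]
     0 w 93.8 l 98.6 c 0.6182 -0.1111 2[-21,-19] 56[-20,37] 55[-18,37] 28[-13,15]
     4 w 92.2 l 100.9 c 0.6161 -0.1117 2[-18,-16] 55[-16,39] 54[-15,39] 28[-11,17]
     8 w 90.2 l 103.9 c 0.6141 -0.1131 3[-16,-13] 55[-14,41] 54[-13,41] 29[-9,20]
```

Emit:
jog_arm --targets '[[0.085,[0.0045,0.042,0],0.03],[0.085,[0,0,-0.05],0],[0.085,[0,0,-0.05],0],[0.085,[0,0,-0.03],0],[0.085,[0,0,0],0],[0.085,[0,0,0],0]]'

```text
clock: 15.78
position: [0.6258, -0.1161, 0.1264]
ee_rot: [-0.458, 0.457, -0.538, 0.54]
contact_force: [-0.6, 0.1, 0.3]
width: 0.0852
```

```bash
python3 look.py w9 stone_rough
```

```text
tcp [ 0.6258 -0.1161  0.1264] jaw -9.31 t 15.775
stone_rough 0.87 [278. 216.] 7884 ctr [ 0.6255 -0.1107] [0.077 0.054] 59.1 z [0.021 0.068 0.083]
```

View pics/w9.png

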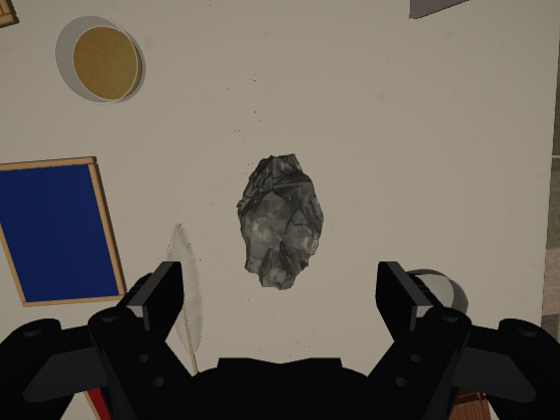

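Emit:
jog_arm --targets '[[0.085,[-0.001,0.0015,-0.03],0],[0.085,[0,0,-0.03],0],[0.085,[0,0,-0.026],0],[0.085,[0,0,0],0],[0.045,[0,0,0],0],[0.045,[0,0,0],0],[0.045,[0,0,0],0],[0.045,[0,0,0],0]]' --force 40

```text
clock: 16.88
position: [0.6254, -0.1148, 0.0414]
ee_rot: [-0.459, 0.457, -0.537, 0.54]
contact_force: [-0.6, 0.4, 6.2]
width: 0.0569
```

Emit:
jog_arm --targets '[[0.045,[0,0,0],0]]'

```text
clock: 17.0
position: [0.6254, -0.1148, 0.0414]
ee_rot: [-0.459, 0.457, -0.537, 0.54]
contact_force: [0.8, -1.2, 5.9]
width: 0.0568
```

Emit:
jog_arm --targets '[[0.045,[0,0,0.012],0],[0.045,[0,0,0.02],0],[0.045,[-0.01,0,0.013],0],[0.045,[-0.03,0.001,0],0.02],[0.045,[-0.04,0.002,0],0.02],[0.045,[-0.04,0.002,0],0.02],[0.045,[-0.035,0.001,0],0.02],[0.045,[-0.023,0,0],0],[0.045,[0,0,0],0],[0.045,[0,0,0],0]]'

```text
clock: 18.25
position: [0.4469, -0.1088, 0.0844]
ee_rot: [-0.479, 0.479, -0.519, 0.521]
contact_force: [0.7, 0.1, -1.4]
width: 0.0572
```

```bash
python3 - <<'E'
from look import *
look("w10",["stone_rough","stand_blue"],"wrist")
look("s10",["stone_rough","stand_blue"],"side")
E
```

```text
tcp [ 0.4469 -0.1088  0.0844] jaw -4.75 t 18.25
stone_rough 0.78 [282. 277.] 19661 ctr [ 0.4491 -0.0932] [0.056 0.056] 79.2 z [0.057 0.108 0.125]
stand_blue 0.64 [269. 166.] 9262 ctr [ 0.4476 -0.0873] [0.077 0.088] 85.8 z [0.005 0.006 0.008]
tcp [ 0.4469 -0.1086  0.084 ] jaw 179.78 t 18.4
stone_rough 0.6 [320. 186.] 610 ctr [ 0.45   -0.0929] [0.055 0.05 ] 60.0 z [0.054 0.096 0.126]
stand_blue 0.78 [315. 213.] 767 ctr [ 0.4458 -0.1046] [0.119 0.084] 84.9 z [0.004 0.008 0.011]
```

View pics/w10.png

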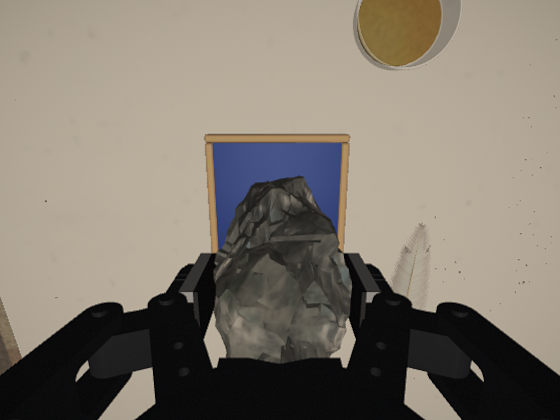

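View pics/s10.png

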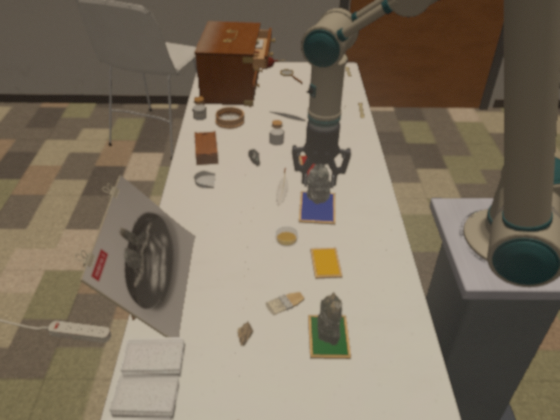

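Emit:
jog_arm --targets '[[0.045,[0,0,-0.015],0],[0.045,[0,0,-0.013],0],[0.045,[0,0,-0.006],0],[0.045,[0,0,0],0],[0.045,[0,0,0],0]]'

```text
clock: 19.18
position: [0.446, -0.1085, 0.05]
ee_rot: [-0.479, 0.479, -0.52, 0.52]
contact_force: [0.6, 0.2, -2.1]
width: 0.0567
```

Emit:
jog_arm --targets '[[0.045,[0,0,-0.001],0],[0.045,[0,0,0],0]]'

```text
clock: 19.42
position: [0.4458, -0.1084, 0.049]
ee_rot: [-0.479, 0.479, -0.52, 0.52]
contact_force: [-0.3, -0.6, -3.1]
width: 0.0571
```

Emit:
jog_arm --targets '[[0.045,[0,0,-0.001],0],[0.045,[0,0,0],0]]'

```text
clock: 19.68
position: [0.4459, -0.1084, 0.0484]
ee_rot: [-0.479, 0.479, -0.52, 0.52]
contact_force: [-0.7, -0.2, 4.4]
width: 0.0568
```

Emit:
jog_arm --targets '[[0.065,[0,0,0],0],[0.085,[0,0,0],0],[0.085,[0,0,0],0],[0.085,[0,0,0],0],[0.085,[0,0,0],0],[0.085,[0,0,0.03],0],[0.085,[0,0,0.05],0],[0.085,[0,0,0.05],0],[0.085,[0,0,0.05],0],[0.085,[0,-0.04,0.03],0]]'

```text
clock: 20.92
position: [0.4463, -0.1473, 0.2607]
ee_rot: [-0.481, 0.479, -0.518, 0.52]
contact_force: [0.3, -1.1, -1.5]
width: 0.0849
```

```bash
python3 look.py w11 stone_rough,stand_blue,stand_red,stone_spur
```

```text
tcp [ 0.4463 -0.1473  0.2607] jaw -4.52 t 20.925
stone_rough 0.65 [274. 143.] 3310 ctr [ 0.4446 -0.1077] [0.078 0.059] 50.2 z [0.036 0.076 0.09 ]
stand_blue 0.89 [252. 125.] 3998 ctr [ 0.4456 -0.1101] [0.119 0.087] 85.4 z [0.005 0.006 0.008]
stand_red 0.57 [291. 281.] 3465 ctr [ 0.4494 -0.2855] [0.059 0.111] 4.6 z [0.005 0.006 0.008]
```

View pics/w11.png

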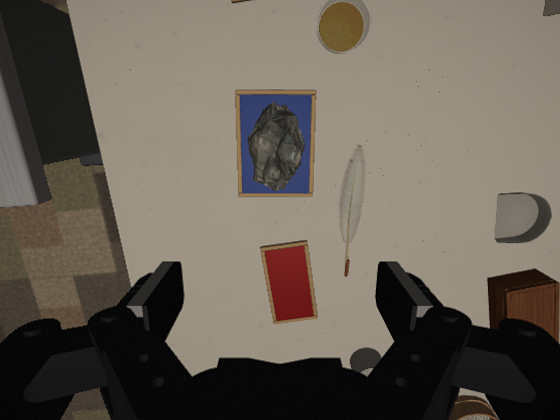

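Emit:
jog_arm --targets '[[0.085,[0.033,-0.042,-0.005],0.054],[0.085,[0.033,-0.042,-0.005],0.054],[0.085,[0.033,-0.042,-0.005],0.054],[0.085,[0.033,-0.042,0],0.054],[0.085,[0.032,-0.042,0],0.054],[0.085,[0,0,0],0],[0.085,[0,0,0],0]]'

```text
clock: 22.05
position: [0.609, -0.3568, 0.2407]
ee_rot: [0.545, -0.545, 0.452, -0.449]
contact_force: [-0.1, 0.0, 0.1]
width: 0.0852
```

```bash
python3 - <<'E'
from look import *
from fit2 import *
look("w12",["stone_spur","powder_jar","stand_red"],"wrist")
look("s12",["stone_spur"],"side")
look("sc12",["stone_spur"],"scene")
f=np.load("w12.npz"); P=cloud(f["d"],dict(mtx=f["K"],world_from_camera=f["T"])).reshape(-1,3)
P=P[(f["d"].ravel()>0)&(P[:,2]<.16)]
for y in np.arange(-.20,-.46,-.02):
  print("%.2f"%y,end=" ")
  for x in np.arange(.5,.76,.02):
    q=P[(abs(P[:,0]-x)<.01)&(abs(P[:,1]-y)<.01)]
    print("%4.0f"%(1000*q[:,2].max()) if len(q) else "   .",end="")
  print()
Q=collect(["w8","w12","s1","sc12"],(.609,-.318),.044,.005)
table(Q,range(-4,29,4),(8,14,20),3)
draw(Q,[(.004,.012),(.012,.02),(.02,.03),(.004,.05)],(.609,-.318),"pics/slices3.png")
E
```

```text
tcp [ 0.609  -0.3568  0.2407] jaw 10.76 t 22.05
stone_spur 0.71 [286. 150.] 1209 ctr [ 0.6078 -0.3198] [0.025 0.073] 23.3 z [0.014 0.026 0.035]
powder_jar 0.96 [214. 230.] 1563 ctr [ 0.5478 -0.4121] [0.038 0.037] 65.6 z [0.013 0.058 0.07 ]
stand_red 0.57 [140.  81.] 6330 ctr [ 0.4502 -0.2866] [0.059 0.11 ] 4.1 z [0.005 0.006 0.008]
tcp [ 0.6092 -0.3569  0.2433] jaw 179.78 t 22.25
stone_spur 0.64 [254. 155.] 107 ctr [ 0.6072 -0.305 ] [0.015 0.058] 25.7 z [0.007 0.025 0.036]
tcp [ 0.6094 -0.3574  0.2436] jaw -39.43 t 22.35
stone_spur 0.59 [349. 249.] 173 ctr [ 0.6002 -0.3227] [0.017 0.07 ] 18.8 z [0.009 0.022 0.035]
-0.20    2   6   6   2   2   2   2   1   2   2   2   2  18
-0.22    2   5   5   2   1   1   2   1   1   1   2   2   2
-0.24    1   6   3   2   2   2   1   1   2   2   2  13  17
-0.26    2   6   1   2   1   1   1   2   1   1   2  11   2
-0.28    1   5   2   1   2  28   1   2   1   2   2   2   1
-0.30    1   1   1   1   2  33  32   1   1   1  41  40  39
-0.32    2   2   1   1   2  36  36   1   1   1  40  40  38
-0.34    2   1   1   1   1  29  29   1   2   2   1  41  38
-0.36 
[... 219 characters left out ...]
 1  40  38
-0.44    1   1  69  68   1   1   1   1   1   1   1   1   1
    -4 w 75.7 l 79.9 c 0.6125 -0.3206 30[-18,12] 31[-17,14] 31[-18,14]
     0 w 76.4 l 80.9 c 0.6112 -0.3202 29[-17,12] 29[-16,14] 30[-16,13]
     4 w 76.7 l 81.6 c 0.6099 -0.3200 28[-15,13] 29[-14,15] 29[-15,13]
     8 w 76.7 l 81.9 c 0.6085 -0.3199 28[-13,14] 28[-13,15] 28[-14,14]
    12 w 76.3 l 81.8 c 0.6072 -0.3201 27[-12,15] 28[-11,16] 28[-13,15]
    16 w 75.5 l 82.1 c 0.6057 -0.3200 27[-11,16] 25[-10,15] 28[-12,17]
    20 w 74.4 l 82.5 c 0.6042 -0.3199 27[-9,18] 25[-8,17] 28[-10,18]
    24 w 72.9 l 82.9 c 0.6028 -0.3201 27[-8,19] 26[-8,18] 26[-9,16]
    28 w 71.0 l 83.1 c 0.6014 -0.3206 27[-7,20] 26[-7,20] 26[-8,17]
```

View pics/slices3.png

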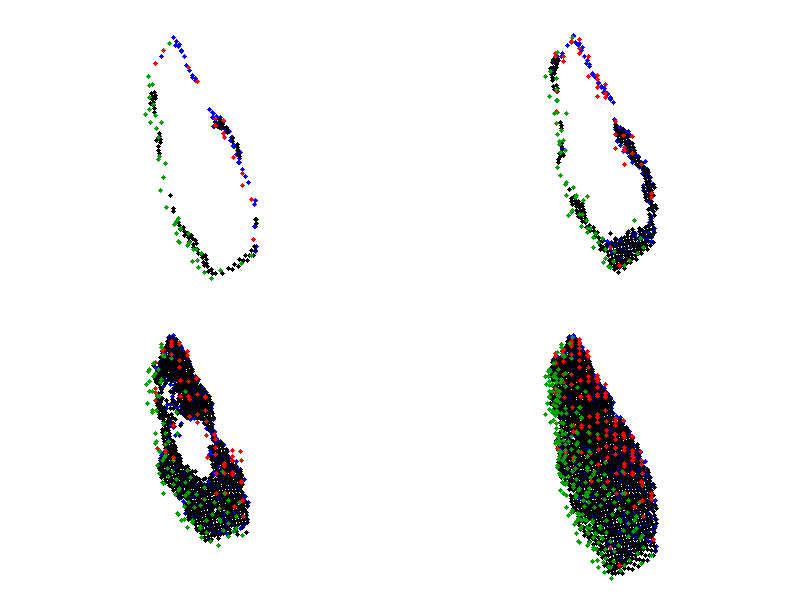

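View pics/w12.png

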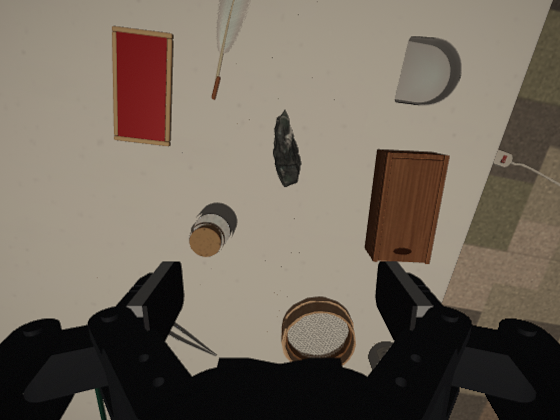

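```bash
python3 - <<'E'
from fit2 import *
Q=collect(["w8","w12","s1"],(.609,-.318),.05,.004); Q=Q[Q[:,2]<.04]
table(Q,range(4,25,2),(8,14,20),3)
E
```

```text
4 w 32.9 l 80.4 c 0.6099 -0.3193 28[-15,13] 28[-14,14] 28[-15,13]
     6 w 31.8 l 80.6 c 0.6100 -0.3192 27[-15,13] 28[-14,14] 28[-15,13]
     8 w 30.6 l 80.9 c 0.6101 -0.3192 27[-15,12] 28[-14,13] 28[-15,12]
    10 w 30.1 l 81.0 c 0.6099 -0.3191 27[-14,13] 27[-14,13] 28[-15,13]
    12 w 29.7 l 81.0 c 0.6096 -0.3191 27[-14,13] 27[-14,14] 28[-15,13]
    14 w 29.3 l 81.0 c 0.6093 -0.3192 26[-13,13] 25[-13,12] 28[-15,13]
    16 w 29.0 l 80.8 c 0.6089 -0.3192 26[-13,13] 25[-13,12] 28[-14,13]
    18 w 28.6 l 80.5 c 0.6086 -0.3193 26[-12,13] 25[-12,12] 28[-14,13]
    20 w 28.2 l 80.2 c 0.6083 -0.3194 26[-12,14] 25[-12,13] 28[-14,14]
    22 w 28.5 l 79.9 c 0.6077 -0.3197 25[-11,14] 24[-11,13] 28[-14,14]
    24 w 29.0 l 79.5 c 0.6073 -0.3199 25[-10,14] 24[-10,14] 28[-13,14]
```

Emit:
jog_arm --targets '[[0.06,[0.0005,0.038,0],0.013],[0.06,[0,0,-0.05],0],[0.06,[0,0,-0.05],0],[0.06,[0,0,-0.05],0],[0.06,[0,0,-0.03],0],[0.06,[0,0,0],0],[0.06,[0,0,0],0]]'

```text
clock: 23.32
position: [0.6112, -0.321, 0.0645]
ee_rot: [0.548, -0.548, 0.446, -0.448]
contact_force: [1.3, -0.2, 1.0]
width: 0.0598
```

```bash
python3 look.py w13 stone_spur
```

```text
tcp [ 0.6112 -0.321   0.0645] jaw 11.48 t 23.325
stone_spur 0.71 [274. 241.] 4112 ctr [ 0.6071 -0.3185] [0.027 0.077] 22.7 z [0.01  0.026 0.035]
```

View pics/w13.png

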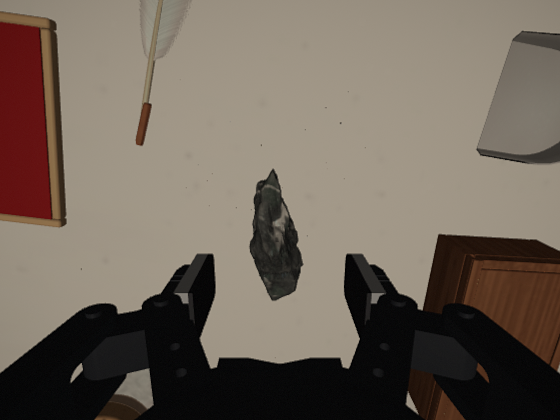

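Emit:
jog_arm --targets '[[0.06,[-0.0018,0.0015,-0.02],0],[0.06,[0,0,-0.015],0],[0.06,[0,0,-0.008],0],[0.06,[0,0,0],0],[0.06,[0,0,0],0]]'

```text
clock: 24.05
position: [0.6089, -0.3191, 0.0203]
ee_rot: [0.548, -0.548, 0.447, -0.448]
contact_force: [0.5, -0.8, 0.1]
width: 0.0602
```

Emit:
jog_arm --targets '[[0.018,[0,0,0],0],[0.018,[0,0,0],0],[0.018,[0,0,0],0],[0.018,[0,0,0],0],[0.018,[0,0,0],0]]' --force 35

```text
clock: 24.68
position: [0.6085, -0.3191, 0.0206]
ee_rot: [-0.548, 0.548, -0.447, 0.448]
contact_force: [-1.1, 0.6, 5.3]
width: 0.0274
```

```bash
python3 look.py w14 stone_spur
```

```text
tcp [ 0.6085 -0.3191  0.0206] jaw 11.49 t 24.675
stone_spur 0.88 [275. 280.] 6503 ctr [ 0.6071 -0.3182] [0.026 0.075] 28.3 z [0.009 0.027 0.035]
```

View pics/w14.png

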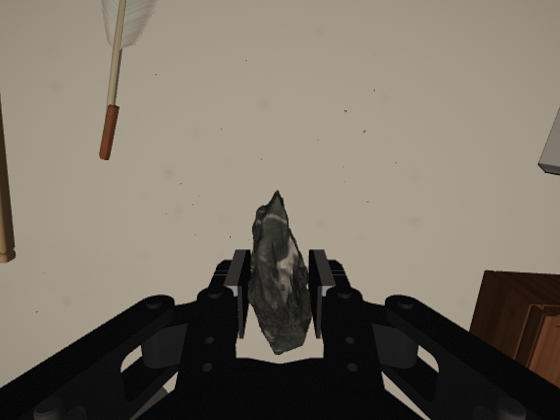

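Emit:
jog_arm --targets '[[0.018,[0,0,0.012],0],[0.018,[0,0,0.02],0],[0.018,[-0.01,0.002,0.008],0],[0.018,[-0.03,0.006,0],-0.032],[0.018,[-0.035,0.008,0],-0.032],[0.018,[-0.035,0.008,0],-0.032],[0.018,[-0.03,0.006,0],-0.031],[0.018,[-0.0185,0.003,0],0],[0.018,[0,0,0],0],[0.018,[0,0,0],0]]'

```text
clock: 26.02
position: [0.4507, -0.2863, 0.0601]
ee_rot: [0.518, -0.518, 0.481, -0.482]
contact_force: [0.3, -0.2, -0.8]
width: 0.0272
```

```bash
python3 - <<'E'
from look import *
look("w15",["stone_spur","stand_red"])
look("s15",["stone_spur","stand_red"],"side")
E
```

```text
tcp [ 0.4507 -0.2863  0.0601] jaw 4.19 t 26.025
stone_spur 0.63 [276. 281.] 6560 ctr [ 0.4496 -0.2852] [0.026 0.075] 18.9 z [0.048 0.066 0.074]
stand_red 0.59 [284. 186.] 8911 ctr [ 0.4493 -0.2867] [0.059 0.111] 4.1 z [0.005 0.006 0.008]
tcp [ 0.4509 -0.2862  0.0598] jaw 179.78 t 26.175
stone_spur 0.69 [314. 153.] 85 ctr [ 0.45  -0.267] [0.014 0.045] 11.2 z [0.048 0.065 0.076]
stand_red 0.66 [311. 169.] 303 ctr [ 0.4491 -0.2805] [0.054 0.106] 4.4 z [0.004 0.008 0.011]
```

View pics/w15.png

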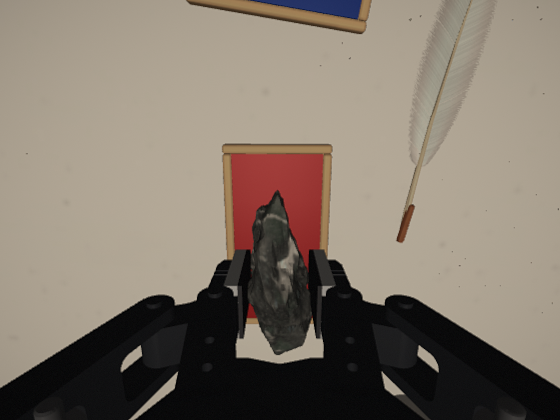

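View pics/s15.png

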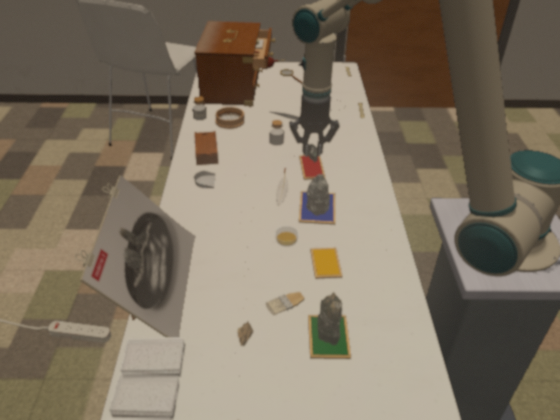

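Emit:
jog_arm --targets '[[0.018,[-0.0012,0,-0.012],0],[0.018,[0,0,-0.012],0],[0.018,[0,0,-0.006],0],[0.018,[0,0,0],0],[0.018,[0,0,0],0]]'

```text
clock: 26.95
position: [0.4489, -0.286, 0.0299]
ee_rot: [0.518, -0.518, 0.481, -0.481]
contact_force: [-0.5, 0.1, -0.9]
width: 0.027
```

Emit:
jog_arm --targets '[[0.018,[0,0,-0.001],0],[0.018,[0,0,0],0]]'

```text
clock: 27.2
position: [0.4488, -0.2859, 0.029]
ee_rot: [0.518, -0.518, 0.481, -0.481]
contact_force: [0.1, 0.6, -0.9]
width: 0.0269
```

Emit:
jog_arm --targets '[[0.018,[0.0008,0,-0.001],0],[0.018,[0,0,0],0]]'

```text
clock: 27.45
position: [0.4496, -0.2859, 0.0279]
ee_rot: [0.518, -0.518, 0.481, -0.481]
contact_force: [-0.8, -0.5, -1.0]
width: 0.0272
```

Emit:
jog_arm --targets '[[0.018,[0,0,-0.001],0],[0.018,[0,0,0],0]]'

```text
clock: 27.7
position: [0.4496, -0.2859, 0.0276]
ee_rot: [0.518, -0.518, 0.481, -0.481]
contact_force: [-2.4, -0.3, 4.5]
width: 0.0272
```

Emit:
jog_arm --targets '[[0.035,[0,0,0],0],[0.055,[0,0,0],0],[0.06,[0,0,0],0],[0.06,[0,0,0],0],[0.06,[0,0,0.03],0],[0.06,[0,0,0.05],0],[0.06,[0,0,0.06],0],[0.06,[0,0,0.06],0],[0.06,[0,-0.03,0.03],0]]'

```text
clock: 28.82
position: [0.4504, -0.3152, 0.2609]
ee_rot: [0.519, -0.518, 0.479, -0.482]
contact_force: [0.7, -0.8, 0.1]
width: 0.0601
```

```bash
python3 look.py w16 stone_spur,stand_red,powder_jar
```

```text
tcp [ 0.4504 -0.3152  0.2609] jaw 4.34 t 28.825
stone_spur 0.92 [279. 157.] 1116 ctr [ 0.4487 -0.2865] [0.025 0.074] 14.9 z [0.018 0.033 0.041]
stand_red 0.73 [289. 139.] 3169 ctr [ 0.4501 -0.2866] [0.059 0.111] 4.1 z [0.005 0.006 0.008]
powder_jar 0.85 [341. 258.] 421 ctr [ 0.5365 -0.4099] [0.045 0.022] 59.6 z [0.007 0.027 0.058]
```

View pics/w16.png

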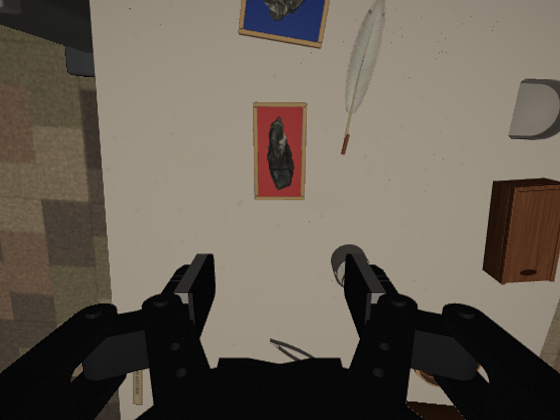

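Emit:
jog_arm --targets '[[0.06,[0.016,0.055,0],-0.025],[0.06,[0.016,0.055,0],-0.025],[0.06,[0.016,0.055,0],-0.025],[0.06,[0.016,0.055,0],-0.025],[0.06,[0.016,0.055,0],-0.025],[0.06,[0.016,0.055,0],-0.025],[0.06,[0.016,0.055,0],-0.025],[0.06,[0.016,0.055,0],-0.025],[0.06,[0.016,0.055,0],-0.025],[0.06,[0.014,0.055,0],-0.025]]'

```text
clock: 30.28
position: [0.6059, 0.2363, 0.2539]
ee_rot: [0.452, -0.456, 0.543, -0.541]
contact_force: [1.2, -0.6, 0.7]
width: 0.06
```

Emit:
jog_arm --targets '[[0.06,[0,0,-0.04],0],[0.06,[0,0,-0.03],0],[0.06,[0,0,0],0],[0.06,[0,0,0],0]]'

```text
clock: 30.78
position: [0.6072, 0.2343, 0.1867]
ee_rot: [0.454, -0.454, 0.542, -0.542]
contact_force: [0.5, -0.4, 0.3]
width: 0.0599
```

```bash
python3 - <<'E'
from look import *
from fit2 import *
look("w17",["rock_brown"],"wrist")
Q=collect(["w17","s1","w4","w7"],(.609,.282),.038,.003); Q=Q[Q[:,2]<.03]
table(Q,range(-30,9,3),(8,15,20),2)
draw(Q,[(.004,.01),(.012,.018),(.018,.03),(.003,.05)],(.609,.282),"pics/slices4.png")
E
```

```text
tcp [0.6072 0.2343 0.1867] jaw -10.11 t 30.775
rock_brown 0.62 [272. 144.] 1107 ctr [0.6072 0.2817] [0.028 0.049] 13.8 z [0.005 0.013 0.022]
   -30 w 31.3 l 55.0 c 0.6109 0.2805 31[-15,15] 21[-14,7] 16[-10,7]
   -27 w 31.0 l 55.9 c 0.6110 0.2806 30[-15,15] 21[-14,7] 16[-10,7]
   -24 w 30.9 l 56.6 c 0.6109 0.2808 30[-15,15] 22[-15,7] 16[-10,6]
   -21 w 30.8 l 57.2 c 0.6108 0.2809 30[-15,15] 22[-15,7] 16[-10,6]
   -18 w 31.0 l 57.6 c 0.6105 0.2812 29[-15,15] 22[-14,7] 16[-9,7]
   -15 w 31.2 l 57.8 c 0.6101 0.2814 29[-15,15] 22[-14,7] 16[-9,7]
   -12 w 31.3 l 58.0 c 0.6097 0.2815 29[-15,15] 21[-14,8] 16[-8,7]
    -9 w 31.3 l 58.0 c 0.6093 0.2816 29[-14,15] 21[-13,8] 15[-8,7]
    -6 w 31.2 l 57.9 c 0.6089 0.2816 29[-14,15] 21[-13,8] 15[-8,8]
    -3 w 31.3 l 57.6 c 0.6084 0.2816 29[-14,15] 21[-12,9] 15[-7,8]
     0 w 31.3 l 57.2 c 0.6079 0.2816 29[-14,15] 21[-12,9] 15[-7,8]
     3 w 31.2 l 56.6 c 0.6074 0.2815 30[-14,15] 21[-11,10] 15[-7,9]
     6 w 31.9 l 55.9 c 0.6069 0.2814 30[-14,16] 21[-11,10] 15[-6,9]
```

View pics/slices4.png

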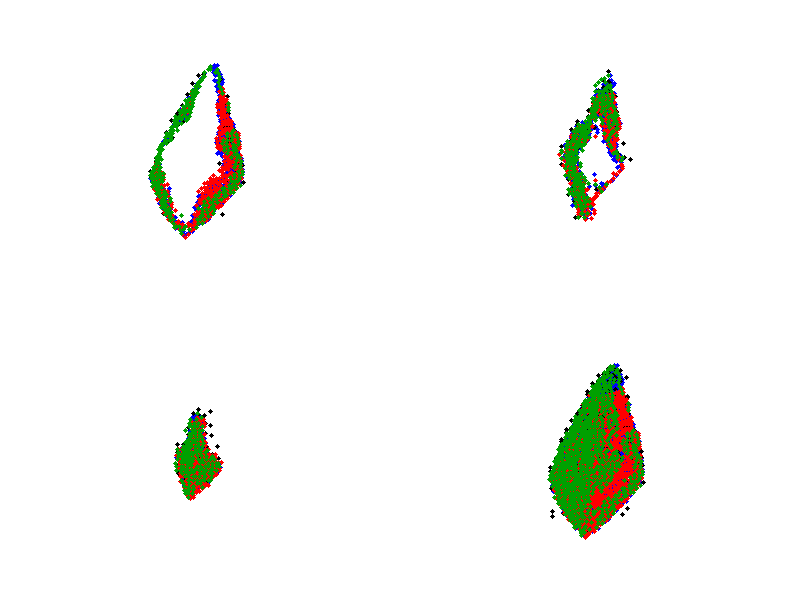

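View pics/w17.png

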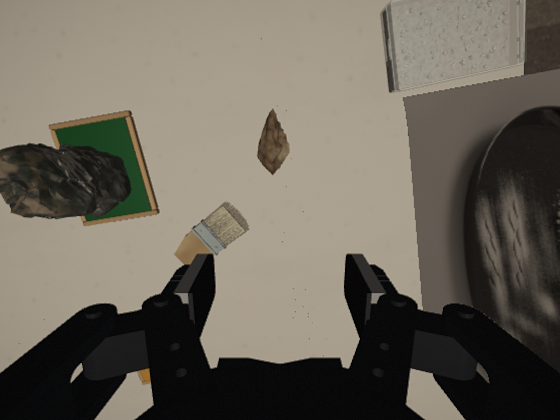

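Emit:
jog_arm --targets '[[0.05,[0.0023,0.047,0],-0.015],[0.05,[0,0,-0.05],0],[0.05,[0,0,-0.05],0],[0.05,[0,0,-0.03],0],[0.05,[0,0,0],0],[0.05,[0,0,0],0]]'

```text
clock: 31.62
position: [0.6114, 0.2815, 0.059]
ee_rot: [-0.451, 0.449, -0.545, 0.546]
contact_force: [0.2, 0.0, 0.8]
width: 0.0504
```

```bash
python3 look.py w18 rock_brown
```

```text
tcp [0.6114 0.2815 0.059 ] jaw -11.0 t 31.625
rock_brown 0.27 [ 47. 253.] 6250 ctr [0.4677 0.2816] [0.107 0.049] 76.8 z [0.004 0.006 0.008]
```

View pics/w18.png

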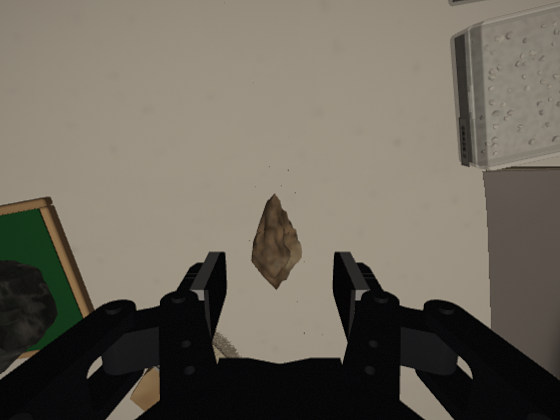

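Emit:
jog_arm --targets '[[0.05,[-0.0015,0,-0.02],0],[0.05,[0,0,-0.015],0],[0.05,[0,0,-0.006],0],[0.05,[0,0,0],0],[0.05,[0,0,0],0]]'

```text
clock: 32.35
position: [0.6088, 0.2813, 0.0164]
ee_rot: [-0.45, 0.45, -0.545, 0.546]
contact_force: [0.5, 0.2, -0.5]
width: 0.0499
```

Emit:
jog_arm --targets '[[0.04,[0,0,0],0],[0.018,[0,0,0],0],[0.018,[0,0,0],0],[0.018,[0,0,0],0],[0.018,[0,0,0],0]]' --force 30

```text
clock: 32.98
position: [0.6087, 0.2814, 0.0169]
ee_rot: [-0.45, 0.45, -0.545, 0.546]
contact_force: [-0.7, -0.1, 5.1]
width: 0.0269
```

```bash
python3 look.py w19 rock_brown
```

```text
tcp [0.6087 0.2814 0.0169] jaw -10.98 t 32.975
rock_brown 0.85 [280. 279.] 4167 ctr [0.6089 0.2824] [0.056 0.026] 77.8 z [0.005 0.014 0.022]
```

View pics/w19.png

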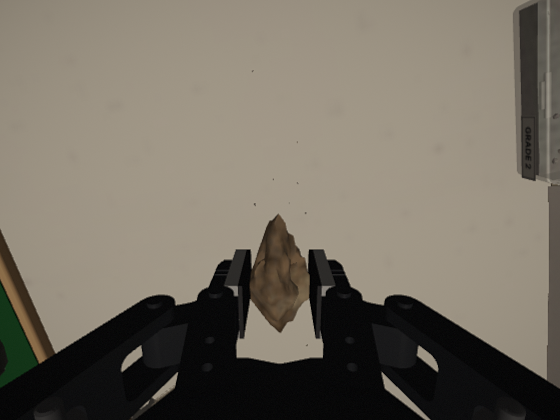

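Emit:
jog_arm --targets '[[0.018,[0,0,0.01],0],[0.018,[0,0,0.02],0],[0.018,[0,0,0.02],0],[0.018,[0,0,0],0]]'

```text
clock: 33.58
position: [0.6097, 0.2815, 0.0677]
ee_rot: [-0.451, 0.449, -0.545, 0.546]
contact_force: [0.1, 0.0, -0.8]
width: 0.0269
```

```bash
python3 look.py w20 rock_brown
```

```text
tcp [0.6097 0.2815 0.0677] jaw -10.98 t 33.575
rock_brown 0.6 [280. 278.] 4153 ctr [0.6099 0.2833] [0.054 0.026] 79.7 z [0.055 0.064 0.073]
```

View pics/w20.png

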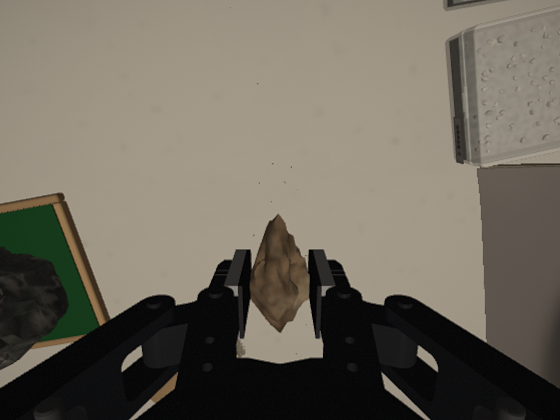

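Held firmly and level. Move to yellow.

Emit:
jog_arm --targets '[[0.018,[-0.017,-0.02,0],0.03],[0.018,[-0.03,-0.035,0],0.05],[0.018,[-0.032,-0.037,0],0.05],[0.018,[-0.032,-0.037,0],0.05],[0.018,[-0.03,-0.035,0],0.05],[0.018,[-0.028,-0.032,0],0.025],[0.018,[0,0,0],0],[0.018,[0,0,0],0]]'

```text
clock: 34.67
position: [0.4399, 0.0852, 0.0656]
ee_rot: [0.516, -0.515, 0.484, -0.484]
contact_force: [1.0, 0.1, 0.2]
width: 0.0271
```

```bash
python3 - <<'E'
from look import *
look("w21",["rock_brown","stand_yellow","glass_dish"])
look("s21",["stand_yellow"],"side")
E
```

```text
tcp [0.4399 0.0852 0.0656] jaw 3.59 t 34.675
rock_brown 0.65 [280. 279.] 4202 ctr [0.4401 0.0867] [0.026 0.055] 2.4 z [0.054 0.062 0.071]
stand_yellow 0.93 [276. 204.] 7871 ctr [0.4388 0.0862] [0.059 0.088] 3.5 z [0.005 0.007 0.008]
glass_dish 0.67 [394. 387.] 262 ctr [ 0.5349 -0.0072] [0.035 0.014] 54.9 z [0.004 0.008 0.017]
tcp [0.4402 0.0857 0.0657] jaw 179.78 t 34.875
stand_yellow 0.91 [327. 266.] 643 ctr [0.4387 0.0907] [0.056 0.087] 1.8 z [0.005 0.008 0.012]
```

View pics/w21.png

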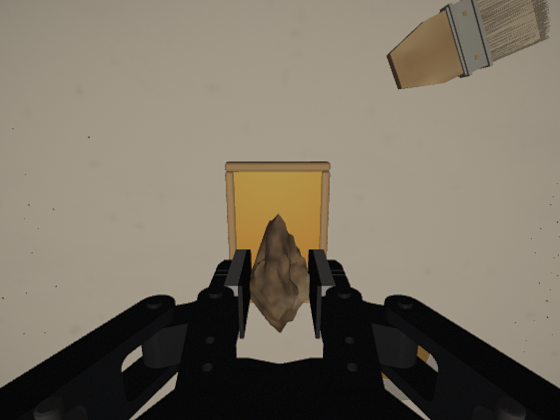

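Emit:
jog_arm --targets '[[0.018,[-0.001,-0.0005,-0.015],0],[0.018,[0,0,-0.015],0],[0.018,[0,0,-0.008],0],[0.018,[0,0,0],0],[0.018,[0,0,0],0]]'

```text
clock: 35.6
position: [0.4388, 0.0847, 0.0281]
ee_rot: [0.516, -0.516, 0.483, -0.484]
contact_force: [0.3, 0.3, -0.5]
width: 0.0267
```

Emit:
jog_arm --targets '[[0.018,[0,0,-0.001],0],[0.018,[0,0,0],0]]'

```text
clock: 35.85
position: [0.4385, 0.0846, 0.0271]
ee_rot: [0.516, -0.516, 0.484, -0.484]
contact_force: [-0.8, 0.5, -1.2]
width: 0.027
```

Emit:
jog_arm --targets '[[0.018,[0.0005,0,-0.001],0],[0.018,[0,0,-0.001],0],[0.018,[0,0,0],0]]'

```text
clock: 36.22
position: [0.4387, 0.0846, 0.0247]
ee_rot: [-0.516, 0.516, -0.484, 0.484]
contact_force: [0.1, -0.5, -1.6]
width: 0.027
```

Emit:
jog_arm --targets '[[0.018,[0,0,-0.001],0],[0.018,[0,0,0],0]]'

```text
clock: 36.48
position: [0.4389, 0.0846, 0.0239]
ee_rot: [0.516, -0.516, 0.484, -0.484]
contact_force: [0.3, 0.2, 1.0]
width: 0.0272
```

Emit:
jog_arm --targets '[[0.018,[0,0,-0.0005],0],[0.018,[0,0,0],0],[0.035,[0,0,0],0],[0.05,[0,0,0],0],[0.055,[0,0,0],0],[0.055,[0,0,0.03],0],[0.055,[0,0,0.05],0],[0.055,[0,0,0.06],0],[0.055,[0,-0.03,0.06],0],[0.055,[0,0,0],0]]'

```text
clock: 37.72
position: [0.4418, 0.0556, 0.2235]
ee_rot: [0.518, -0.513, 0.481, -0.487]
contact_force: [0.2, 0.1, -0.7]
width: 0.0548
```

```bash
python3 - <<'E'
from look import *
look("w22",["rock_brown","stand_yellow","glass_dish"])
look("s22",NAMES,"side")
look("sc22",NAMES,"scene")
E
```

```text
tcp [0.4418 0.0556 0.2235] jaw 3.55 t 37.725
stand_yellow 0.69 [286. 145.] 3356 ctr [0.4393 0.0854] [0.058 0.087] 4.1 z [0.005 0.006 0.008]
glass_dish 0.66 [350. 234.] 1752 ctr [0.5235 0.0091] [0.053 0.051] 2.5 z [0.004 0.006 0.019]
tcp [0.4375 0.057  0.2176] jaw 179.78 t 37.925
stone_rough 0.9 [314. 200.] 568 ctr [ 0.4464 -0.0918] [0.051 0.058] 13.1 z [0.019 0.058 0.09 ]
rock_brown 0.72 [327. 261.] 101 ctr [0.4387 0.0893] [0.017 0.044] 22.2 z [0.014 0.022 0.033]
stand_green 0.77 [330. 346.] 875 ctr [0.4485 0.2869] [0.096 0.072] 88.4 z [0.005 0.008 0.012]
stand_blue 0.69 [317. 214.] 599 ctr [ 0.4458 -0.1047] [0.122 0.089] 84.6 z [0.004 0.008 0.011]
stand_red 0.74 [306. 170.] 74 ctr [ 0.4665 -0.2802] [0.017 0.1  ] 5.9 z [0.005 0.008 0.011]
stand_yellow 0.92 [325. 267.] 579 ctr [0.4384 0.0889] [0.059 0.091] 3.1 z [0.004 0.008 0.012]
glass_dish 0.98 [290. 235.] 284 ctr [0.5258 0.0096] [0.058 0.046] 82.5 z [0.004 0.008 0.022]
powder_jar 0.82 [273. 133.] 224 ctr [ 0.5461 -0.411 ] [0.038 0.045] 0.5 z [0.011 0.039 0.072]
tcp [0.4388 0.0568 0.2191] jaw -39.43 t 38.475
stone_tall 0.79 [191. 169.] 315 ctr [0.4406 0.2709] [0.032 0.052] 24.5 z [0.014 0.067 0.12 ]
stone_rough 0.84 [259. 229.] 425 ctr [ 0.4321 -0.1257] [0.032 0.061] 11.2 z [0.017 0.06  0.092]
stone_spur 0.82 [302. 266.] 212 ctr [ 0.4445 -0.2918] [0.021 0.071] 10.5 z [0.016 0.031 0.044]
rock_brown 0.41 [225. 206.] 37 ctr [0.4317 0.0769] [0.017 0.033] 27.7 z [0.015 0.023 0.032]
stand_green 0.79 [193. 185.] 158 ctr [0.4465 0.2759] [0.095 0.074] 88.0 z [0.005 0.009 0.013]
stand_blue 0.95 [263. 246.] 303 ctr [ 0.4428 -0.1142] [0.118 0.084] 84.3 z [0.006 0.009 0.013]
stand_yellow 0.62 [221. 215.] 134 ctr [0.4359 0.0793] [0.055 0.082] 7.2 z [0.005 0.009 0.013]
glass_dish 0.72 [259. 208.] 120 ctr [0.5208 0.0075] [0.059 0.043] 46.1 z [0.005 0.009 0.022]
powder_jar 0.9 [363. 275.] 284 ctr [ 0.5375 -0.423 ] [0.032 0.036] 69.6 z [0.011 0.04  0.073]
```

View pics/w22.png

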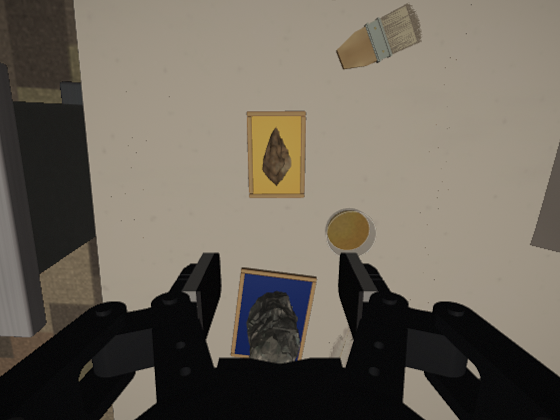

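View pics/s22.png

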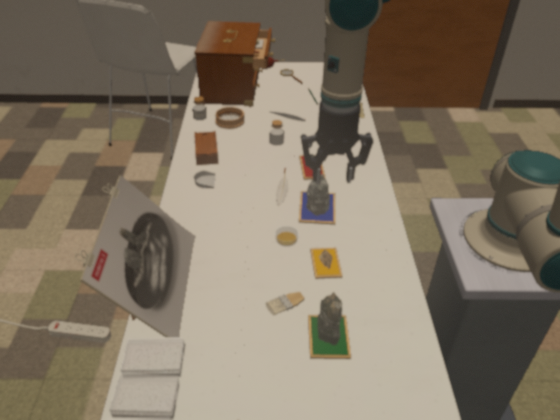

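```bash
python3 - <<'E'
from fit2 import *
for n,tags,c,a,r in [("tall",["w7","s22","sc22"],(.4488,.284),0,.042),("rough",["w11","s22","w22"],(.4457,-.1088),-5,.053),("spur",["w16","sc22"],(.45,-.2863),4,.048),("brown",["w22","s22"],(.4393,.0856),4,.04)]:
    Q=collect(tags,c,r,.0125); Q=Q[Q[:,2]<.125]; print(n,"stand",c,a); table(Q,(a-8,a-4,a,a+4,a+8),())
E
```

```text
tall stand (0.4488, 0.284) 0
    -8 w 44.8 l 66.5 c 0.4495 0.2824
    -4 w 43.4 l 67.5 c 0.4493 0.2826
     0 w 43.2 l 68.2 c 0.4493 0.2827
     4 w 44.0 l 68.8 c 0.4487 0.2827
     8 w 44.5 l 69.1 c 0.4482 0.2826
rough stand (0.4457, -0.1088) -5
   -13 w 58.2 l 91.7 c 0.4451 -0.1077
    -9 w 58.2 l 91.6 c 0.4454 -0.1079
    -5 w 58.5 l 91.8 c 0.4454 -0.1080
    -1 w 58.8 l 91.8 c 0.4455 -0.1080
     3 w 59.3 l 91.4 c 0.4456 -0.1080
spur stand (0.45, -0.2863) 4
    -4 w 34.7 l 81.4 c 0.4503 -0.2874
     0 w 32.6 l 81.9 c 0.4502 -0.2872
     4 w 31.8 l 82.0 c 0.4498 -0.2871
     8 w 31.3 l 81.8 c 0.4491 -0.2871
    12 w 30.7 l 81.3 c 0.4484 -0.2871
brown stand (0.4393, 0.0856) 4
    -4 w 29.2 l 57.9 c 0.4405 0.0852
     0 w 28.9 l 58.2 c 0.4402 0.0854
     4 w 28.8 l 58.3 c 0.4397 0.0854
     8 w 29.2 l 58.3 c 0.4391 0.0855
    12 w 29.5 l 58.0 c 0.4385 0.0855
```

All four are centred within about 1.5 mm and upright, and the dish and jar haven't moved. Handing in.

```bash
python3 -c "
from rig import *
print(sign_off())"
```

```text
the job is handed in; nothing more can be done
None
```

All four stones are standing upright on their own stands: tall on green, craggy on blue, spur on red and brown rock on yellow, placed in that order. I handed the job in at about 38.5 s of the 99 s.

**Last checks:**
- **Centring:** each stone is about 1–1.5 mm or less from its stand's middle, measured from the wrist, side and scene cameras.
- **Upright:** the tops of all four read at stone height plus the 7 mm stand, so none is tilted or fallen, and none toppled on the way.
- **Dish and jar:** they read within about 2–3 mm of their first positions in the wrist and side views. The gripper never came near them.

**Less certain:**
- **Turn of each stone:** the irregular outlines fit about equally well over roughly ±5–8° (more for the tall one). I relied on the listed sizes and mid-length widths, and on how the jaws seated against the sides.
- **Camera disagreement:** the scene camera reads up to about 1 cm off on some things, because it sees only part of each and is calibrated to about 2 mm. I trusted the wrist views there.
- **Missed detections:** in the final pictures the network missed the tall stone and the spur in the side view, and the brown rock in the wrist view. The other views and the pictures themselves showed them in place.

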